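# Hang a moulded headband on the inspection bar and aim the lamp

## Robot

A 6-joint arm with a two-finger parallel gripper is mounted at the origin on the work surface. World frame = base frame: x ahead of the robot, y to its left, z up, the work surface at z = 0. Lengths are in m, angles in degrees, forces in N, time in s.
With the tool pointing down it reaches from about 0.4 to 0.825 m from the base axis. Payload 7 kg.
Tool frame: the origin (TCP) lies midway between the tips of the shut fingers; the grasp point (between the pads) lies ctrl.grasp_offset behind it (ctrl.grasp_offset is the distance from the TCP to the grasp point, in m); z points along the fingers, y is the line along which they close (so a half turn about z gives the same grasp; the last joint's range is limited). The gripper opens to 88 mm and grips with 3 to 60 N. Pads are 19 mm wide; open, the fingers measure 130 mm over their backs; the gripper's body (78 mm by 193 mm) begins 47 mm behind the grasp point.
Start: joints at [-47.894, 20.546, 0.682, 0, -70.136, -16.507], TCP at [0.292, -0.609, 0.19] pointing down, gripper open.
Joint ranges: [-176.03, 176.03], [-82.01, 121.73], [-58.28, 71.71], [-173.87, 95.51], [-174.79, -0.11], [-173.66, 173.66]. Speed limits (degrees/s): [136.94, 136.94, 172.46, 180, 180, 180].

## Interface

Orientations are given as [roll, pitch, yaw] about the fixed x, y, z axes, in that order (R = Rz(yaw) Ry(pitch) Rx(roll)).
In Python, from plant import ctrl gives the robot as it stands. The module is installed in compiled form; this text tells all that it offers.
- The arm moves only by the tool send_rows, never from a script. Its argument "increments" is a list that holds one entry, the list of rows, each a list of 4 numbers: the shift along the world's x, y, z normalised to -1 to 1, where 1 is 0.2 m, then the turn about the world's z normalised to -1 to 1, where 1 is 1.5 rad. In form: [[[x, y, z, roll], ...]]. A call has 1 to 12 rows; each row is the pose to reach, as a shift and turn from the pose commanded when the call began; what a row does not reach only later rows make up. A row lasts 1/8 s, in which the tool goes at most 62.5 mm and 10.7 degrees, less where a joint would pass 70% of its speed; a pose out of reach is approached as far as the arm can. A call with a number of a shift or a turn outside -1 to 1 is refused whole. A call with a gripper value outside its range is refused whole. "jaw" is the opening, from 0 (shut) to 1 (fully open), set as the call begins (left out, the last holds). The fingers move at their own pace and stop on an object; the grip force is fixed at half the most. Time passes only in rows, so rows that repeat a pose let the fingers close. It gives the time, the measured TCP pose, the force, the opening and the grip force at its end, in the units of the state.
- ctrl.get_obs(): the state, without advancing time (a new reading comes with each control period).
- ctrl.snapshot(name): name is "scene" or "top" or "wrist"; returns the picture (420x560x3 uint8, red, green, blue); there is no depth.
- ctrl.calibration(name): a dict with "mtx" (3x3 intrinsics, pixels), "eye" and "attitude" of the camera in the world. Camera axes: x right, y up, looking along -z (the intrinsics and any distortion apply to the point x, -y, -z); pixel columns grow to the right and rows downward; lengths in m; the calibration is good to about 2 mm. A picture is of the moment at which its call begins: read the wrist's pose just before it. calibration takes no time and is no camera call; for the wrist camera it gives the pose at the moment of the call.
- ctrl.close_job(): hands the job in; it is judged then, once.
Trained networks look in the newest picture that a camera, given by its name, has taken for a name from the list of things; names that differ only in an ending like _2 or _b are one class to them, and where a whole thing is asked for, a point or a joint stands for the part that bears it (a point fixed in the world has none). Each returns a list of dicts, best first, with "conf" (0 to 1); they miss things now and then, are a little off and sometimes report something else, mostly with a low value. They report only what shows in the picture. A call takes as long as a camera call. They do not tell look-alikes from the thing itself.
- ctrl.trace(thing, camera): "mask" (420x560 bool, what is visible of it) and "bbox" ([left, top, right, bottom] in pixels, round what is visible of it).
- ctrl.spot_point(thing, camera): "pixel" ([row, column] in pixels: a listed point, or the origin of a listed thing).
The state is a dict: "clock": time; "joint_pos": joint angles; "qvel": joint speeds; "tau": joint torques, N m; "tool_pos": TCP position; "orientation": TCP orientation; "force": force on the tool from outside, world axes, zero at the start; "moment": the same for the moment, N m; "opening": finger opening in m; "gripper_force": force on a finger pad.
Only numpy, scipy, OpenCV 4.12 (cv2) and the standard library are available. Lean on these libraries where they do the work, as an engineer would, in place of code of your own. Each camera call takes 0.05 s, during which the arm holds its last target. There are 200 camera calls.

## Task

Lower the larger of the two black headband frames over the horizontal bar of the inspection stand, without dropping it, so that it hangs straight and free astride the bar between the two collars. Then turn the aim knob until the pointer on the dial lines up with the brass mark, and leave the other things on the bench where they are.

Things in the scene. Friction and masses are not known exactly. Their poses are not given: they have to be found in the camera images.
- frame: The larger headband frame: rigid black plastic arch (inverted U), 136 mm wide along its x, 127 mm tall, 0.1 to 0.2 kg, standing on its two feet. Origin: bench level, midway between the feet; z up, x from foot to foot, y across the 24 mm wide band. The feet are upright pads, 11 mm thick, 50 mm along y, 42 mm tall, 114 mm apart inside. It is picked by the grip block on top (see frame_crown).
- frame_crown (a point): Middle of the underside of the larger frame's arch, 95 mm above its feet: the point that rests on the bar. Above it sits the grip block, 30 mm along the frame's x and 24 mm along its y, from 4.5 to 31.5 mm above this point.
- small_frame: A smaller frame of the same shape, 94 mm wide along x, 97 mm tall, standing on its feet. Not needed; leave it. Either frame can stand at either place. Origin: bench level, midway between the feet.
- stand: Inspection stand, fixed: grey base plate 12 mm thick, a horizontal steel bar along its y axis. Origin: underside, below the bar's middle; x points away from the robot, y along the bar towards the knob. At y = +-155 mm, posts carry the bar (x = 0, up to z = 185 mm) and uprights (x = 50 mm, up to z = 452 mm) carry the lamp.
- bar_mid (a point): Top of the bar midway along it, 173 mm above the bench. The bar has a diameter of 16 mm; the two collars (24 mm diameter) leave 104 mm free, 52 mm either side of this point. Axes as the stand's.
- lamp_edge (a point): Middle of the lamp edge nearest the robot, on the stand at x = 18, z = 417 mm. The lamp, 56 x 285 x 30 mm, overhangs the far side of the bar from here to x = 74 mm; as it tilts the edge moves by up to 8 mm. A tool held vertical over the bar would hit it: lean the tool's upper end towards the robot, by 25 to 45 degrees.
- knob_grip (a point): On the upright axis of the aim knob, 60 mm above the bench, the height to grip: on the stand at x = -30, y = 265 mm. The grip is an upright bar 50 mm long, 14 mm wide, from 36 to 70 mm above the bench, lying along this point's x, which turns with the knob; below it is a disc of 32 mm radius.
- aim_knob (a joint): Angle of the aim knob (rad), growing counter-clockwise from above; at 0 its grip bar lies along the stand's x. It tilts the lamp a little and turns the dial pointer by 0.6 rad per rad, in the same direction. It can turn from -0.6 to 3.0 and stays where it is left.
- pointer_tip (a point): Tip of the steel pointer on the flat white dial, 58 mm from the dial's centre, 20 mm above the bench.
- mark_tip (a point): Where the pointer's tip must come: the inner point of the brass mark at the dial's rim, 58 mm from the dial's centre. It stays put.
- dial_center (a point): Centre of the dial, the pointer's axis: on the stand at x = 50, y = 265 mm, 20 mm above the bench.
- spray_can: Spray can, 54 mm diameter, 160 mm tall, standing; leave it. Origin: centre of its underside.
- tape_roll: Roll of tape lying flat, 90 mm outer diameter, 30 mm tall; leave it. Origin: centre of its underside.
- mug: White mug, 80 mm diameter, 90 mm tall; leave it. Origin: centre of its underside.
- screwdriver: Screwdriver lying on the bench along its x; leave it.
Things that resemble listed ones, but are neither listed nor needed, are in the scene too. Leave any turquoise look-alike of the frame alone.

How it is judged:
By the outcome, as a careful person would: the job done as asked, in the order asked, and still so for the second after the job is handed in, with the robot touching nothing.
It also fails if it takes over 61 s, if anything falls off the work surface, if the arm or the gripper's body presses on something with over 40 N, if the wrist force passes 120 N, or if a joint passes its speed limit or range.

## Working session

There is one attempt and no reset: what is moved stays moved. The work goes in short steps, Python scripts to look and compute and a tool call to move; the robot and the scene stay as the last step left them, time stands still between calls to the robot, and variables do not carry over. Pictures are saved under pics/ and viewed, at most 10 in all, crops included, and the job is handed in when it is done.

Besides the shell and the picture viewer there is one more tool, called after "Call:" in YAML: its name, and indented under it one key for each argument. send_rows: Moves the arm, as the interface text tells. Its arguments: {"type":"object","properties":{"increments":{"type":"array"},"jaw":{"type":"number"}},"required":["increments"]}

```bash
mkdir -p pics
cat > h.py <<'E'
import numpy as np, cv2
from plant import ctrl
def snap(c,n):
    im=ctrl.snapshot(c); cv2.imwrite(f'pics/{n}.png',im[:,:,::-1]); return im
def P(c):
    k=ctrl.calibration(c); return k
def ray(c,px):  # px=(row,col)
    k=P(c); K=np.array(k['mtx']); R=np.array(k['attitude'])
    d=np.linalg.inv(K)@[px[1],px[0],1]; d=np.array([d[0],-d[1],-d[2]])
    return np.array(k['eye']),R@d
def onz(c,px,z):
    e,d=ray(c,px); return e+d*(z-e[2])/d[2]
def proj(c,p):
    k=P(c); q=np.array(k['attitude']).T@(np.array(p)-np.array(k['eye'])); q=np.array(k['mtx'])@[q[0],-q[1],-q[2]]; return q[1]/q[2],q[0]/q[2]
E
python3 - <<'E'
from h import *
print({k:v for k,v in ctrl.get_obs().items()})
print('off',ctrl.grasp_offset)
for c in('scene','top','wrist'):
    print(c,ctrl.calibration(c)); snap(c,c+'0')
for c in('top','scene'):
    for n,z in(('frame_crown',.095),('bar_mid',.173),('knob_grip',.06),('pointer_tip',.02),('mark_tip',.02),('dial_center',.02),('lamp_edge',.417),('spray_can',0),('mug',0),('tape_roll',0)):
        for r in ctrl.spot_point(n,c)[:3]: print(c,n,round(r['conf'],2),np.round(r['pixel'],1),onz(c,r['pixel'],z).round(4))
E
```

```text
{'clock': 0.0, 'joint_pos': array([-4.78924710e+01,  2.05902545e+01,  6.32280531e-01, -2.05068333e-02,
       -7.01354460e+01, -1.65068291e+01]), 'qvel': array([ 0.01661718, -0.03844872, -0.00513338, -0.02375468,  0.11107727,
       -0.03969487]), 'tau': array([ 1.41639730e-04, -5.82717025e+01,  2.93066812e+01,  6.99720785e+00,
        7.11371904e-03, -2.50475796e-04]), 'tool_pos': array([ 0.29139048, -0.60823962,  0.18872351]), 'orientation': array([ 1.79904952e+02, -8.06285096e-03, -1.54406277e+02]), 'force': array([-0.98181945, -0.07479577,  0.28882351]), 'moment': array([-0.01731232, -0.03276503,  0.03418081]), 'gripper_force': 0.0, 'opening': 0.08786762888594676}
off 0.0188
scene {'mtx': array([[406.65598974,   0.        , 280.97558732],
       [  0.        , 406.65598974, 214.85415373],
       [  0.        ,   0.        ,   1.        ]]), 'eye': array([ 1.3864619 , -0.23906866,  1.14176252]), 'attitude': array([45.94394057, -0.77667061, 73.26345749])}
top {'mtx': array([[472.08865509,   0.        , 282.20582431],
       [  0.        , 472.08865509, 203.03228813],
       [  0.        ,   0.        ,   1.        ]]), 'eye': array([0.37126695, 0.04441087, 1.50326261]), 'attitude': array([  6.45910521,  -0.38838263, -89.93021448])}
wrist {'mtx': array([[368.72064965,   0.        , 282.5371076 ],
       [  0.        , 368.72064965, 206.97340221],
       [  0.        ,   0.        ,   1.        ]]), 'eye': array([ 0.23003648, -0.63789491,  0.38360519]), 'attitude': array([-14.89200957,  -0.15840131, 115.58541162])}Traceback (most recent call last):
  File "<stdin>", line 8, in <module>
  File "h.py", line 12, in onz
    e,d=ray(c,px); return e+d*(z-e[2])/d[2]
                                       ~^^^
IndexError: invalid index to scalar variable.
```

```bash
sed -i "s/^from plant.*/from plant import ctrl\nfrom scipy.spatial.transform import Rotation as Ro/; s/k=ctrl.calibration(c); return k/k=ctrl.calibration(c); k['attitude']=Ro.from_euler('xyz',k['attitude'],degrees=True).as_matrix(); return k/" h.py
python3 - <<'E'
from h import *
a=cv2.imread('pics/scene0.png') if __import__('os').path.exists('pics/scene0.png') else None
for c in('scene','top','wrist'): snap(c,c+'0')
for c in('top','scene'):
    for n,z in(('frame_crown',.095),('bar_mid',.173),('knob_grip',.06),('pointer_tip',.02),('mark_tip',.02),('dial_center',.02),('lamp_edge',.417),('spray_can',0),('mug',0),('tape_roll',0),('screwdriver',0.01)):
        for r in ctrl.spot_point(n,c)[:3]: print(c,n,round(r['conf'],2),np.round(r['pixel'],1),onz(c,r['pixel'],z).round(4))
E
```

```text
top frame_crown 0.96 [299.  199.5] [0.2471 0.2771 0.095 ]
top frame_crown 0.92 [240.1 191.8] [0.4193 0.3036 0.095 ]
top frame_crown 0.82 [282.  139.8] [0.2962 0.4535 0.095 ]
top bar_mid 0.92 [159.6 304.9] [ 0.6473 -0.0293  0.173 ]
top knob_grip 0.76 [177.3 220.2] [0.6144 0.2267 0.06  ]
top pointer_tip 0.47 [140.2 231.7] [0.7417 0.1968 0.02  ]
top pointer_tip 0.35 [169.7 304.1] [ 0.6463 -0.0351  0.02  ]
top mark_tip 0.67 [157.9 309.4] [ 0.6846 -0.0522  0.02  ]
top mark_tip 0.64 [167.1 304.4] [ 0.6547 -0.0361  0.02  ]
top mark_tip 0.49 [136.6 216.3] [0.7534 0.2464 0.02  ]
top dial_center 0.71 [156.8 225.1] [0.6875 0.2172 0.02  ]
top dial_center 0.34 [178.9 224.2] [0.616 0.219 0.02 ]
top lamp_edge 0.57 [124.8 312.4] [ 0.6803 -0.0339  0.417 ]
top spray_can 0.57 [238.7 353.8] [ 0.4277 -0.1934  0.    ]
top mug 0.93 [171.  402.3] [ 0.6465 -0.354   0.    ]
top tape_roll 0.93 [231.  315.7] [ 0.452  -0.0724  0.    ]
top screwdriver 0.82 [228.7 258.4] [0.4585 0.1097 0.01  ]
scene frame_crown 0.83 [217.3 345.2] [0.432  0.3103 0.095 ]
scene frame_crown 0.7 [187.6 367.8] [0.2997 0.4648 0.095 ]
scene frame_crown 0.61 [188.1 319.5] [0.2499 0.2777 0.095 ]
scene bar_mid 0.8 [275.8 275.7] [ 0.676  -0.0281  0.173 ]
scene knob_grip 0.7 [266.3 341.9] [0.617  0.2235 0.06  ]
scene knob_grip 0.4 [293.  349.6] [0.7247 0.2046 0.06  ]
scene pointer_tip 0.55 [291.2 351.8] [0.6957 0.231  0.02  ]
scene pointer_tip 0.43 [303.4 349.8] [0.7379 0.2053 0.02  ]
scene mark_tip 0.46 [307.4 359.5] [0.7606 0.2292 0.02  ]
scene dial_center 0.87 [294.4 351.7] [0.7073 0.2255 0.02  ]
scene lamp_edge 0.73 [218.8 272. ] [ 0.6794 -0.04    0.417 ]
scene spray_can 0.8 [258.4 213.5] [ 0.411 -0.185  0.   ]
scene tape_roll 0.82 [261.6 247.2] [ 0.4594 -0.0713  0.    ]
scene screwdriver 0.43 [258.1 297.2] [0.5017 0.1042 0.01  ]
```

View pics/scene0.png

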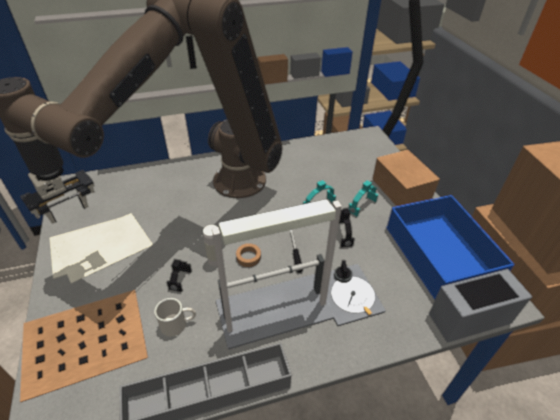

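View pics/top0.png

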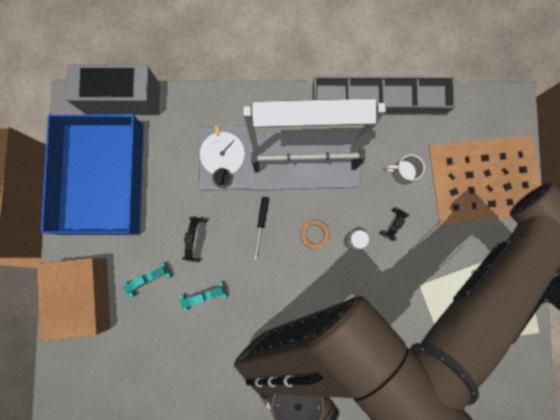

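Call:
send_rows:
  increments:
    - [[0.2,-0.45,0,0],[0.45,-0.95,0,0],[0.45,-0.95,0,0],[0.45,-0.95,0,0]]

```text
clock: 1.95
tool_pos: [0.3821, -0.8005, 0.186]
orientation: [179.8, -0.0, -154.4]
force: [-0.1, -0.2, -0.2]
opening: 0.0879
gripper_force: 0.0
```

Run:
```python
from h import *
o=ctrl.get_obs(); print(o['clock'],o['tool_pos'],o['orientation'],o['joint_pos'])
```

```text
1.95 [ 0.38213797 -0.80048183  0.18596311] [ 1.79816297e+02 -2.64573275e-02 -1.54432308e+02] [-5.19997557e+01  4.24066159e+01  3.72013037e+01 -1.37653884e-02
 -8.49797790e+01 -1.24313675e+01]
```

Call:
send_rows:
  increments:
    - [[0.2,-0.4,0,0],[0.4,-0.8,0,0],[0.45,-0.95,0,0],[0.45,-0.95,0,0]]

```text
clock: 2.45
tool_pos: [0.4399, -0.9224, 0.1569]
orientation: [-177.3, -0.4, -154.4]
force: [0.1, -0.0, -0.5]
opening: 0.0875
gripper_force: 0.0
```

Run:
```python
from h import *
o=ctrl.get_obs(); print(o['clock'],o['tool_pos'],o['orientation'],o['joint_pos'])
```

```text
2.45 [ 0.43989082 -0.92241039  0.15688304] [-177.30473491   -0.36177534 -154.40960754] [-53.32659975  61.36352346  71.46840721   0.88017646 -97.52828426
 -10.93955402]
```

Call:
send_rows:
  increments:
    - [[0.3,-0.6,0.2,0],[0.45,-0.95,0.2,0],[0.45,-0.95,0.2,0],[0.45,-0.95,0.2,0]]

```text
clock: 2.95
tool_pos: [0.4544, -0.9547, 0.149]
orientation: [-173.1, -0.7, -154.4]
force: [0.6, -0.1, -0.1]
opening: 0.0875
gripper_force: 0.0
```

Call:
send_rows:
  increments:
    - [[-0.1,0.2,0,0],[-0.25,0.5,0,0],[-0.45,0.95,0,0],[-0.45,0.95,0,0]]

```text
clock: 3.45
tool_pos: [0.365, -0.7667, 0.1496]
orientation: [-173.0, -0.7, -154.4]
force: [0.5, -1.0, 0.9]
opening: 0.0879
gripper_force: 0.0
```

Call:
send_rows:
  increments:
    - [[0,0,0.2,0.12],[0,0,0.2,0.25],[0,0,0.2,0.37],[0,0,0.2,0.5],[0,0,0.2,0.62],[0,0,0.2,0.75],[0,0,0.2,0.87],[0,0,0.2,1],[0,0,0.2,1]]

```text
clock: 4.58
tool_pos: [0.366, -0.7688, 0.1887]
orientation: [-173.1, -0.7, -68.6]
force: [0.0, -0.0, 0.2]
opening: 0.0877
gripper_force: 0.0
```

Call:
send_rows:
  increments:
    - [[0,0,0,0.12],[0,0,0,0.25],[0,0,0,0.37],[0,0,0,0.5],[0,0,0,0.62],[0,0,0,0.75],[0.1,-0.2,0,0.87],[0.2,-0.45,0,1],[0.2,-0.45,0,1]]

```text
clock: 5.7
tool_pos: [0.4036, -0.8526, 0.1791]
orientation: [-173.0, -0.5, 17.3]
force: [-3.2, 7.0, 12.3]
opening: 0.0875
gripper_force: 0.0
```

Call:
send_rows:
  increments:
    - [[0.25,-0.55,0,0],[0.35,-0.8,0,0],[0.35,-0.8,0,0]]

```text
clock: 6.08
tool_pos: [0.4173, -0.8897, 0.147]
orientation: [-176.8, -0.8, 17.3]
force: [-1.0, 0.9, 0.6]
opening: 0.0875
gripper_force: 0.0
```

Call:
send_rows:
  increments:
    - [[0.2,-0.4,0.2,0],[0.2,-0.4,0.2,0]]

```text
clock: 6.32
tool_pos: [0.4281, -0.9076, 0.1626]
orientation: [179.6, -1.0, 17.4]
force: [-1.0, 0.2, 0.6]
opening: 0.0878
gripper_force: 0.0
```

Call:
send_rows:
  increments:
    - [[0,0,0,-0.12],[0,0,0,-0.24],[0,0,0,-0.36],[0,0,0,-0.48],[0,0,0,-0.6],[0,0,0,-0.72],[0,0,0,-0.84],[0,0,0,-0.953],[0,0,0,-0.953]]

```text
clock: 7.45
tool_pos: [0.4279, -0.907, 0.1615]
orientation: [179.9, -1.1, -64.4]
force: [0.3, -0.7, 0.4]
opening: 0.0878
gripper_force: 0.0
```

Call:
send_rows:
  increments:
    - [[0.3,-0.6,0.2,0],[0.45,-0.95,0.3,0],[0.45,-0.95,0.3,0],[0.45,-0.95,0.3,0]]

```text
clock: 7.95
tool_pos: [0.4421, -0.9383, 0.1562]
orientation: [179.5, -4.6, -64.4]
force: [-0.3, -0.6, -0.2]
opening: 0.0873
gripper_force: 0.0
```

Call:
send_rows:
  increments:
    - [[0.3,-0.6,0.2,0],[0.45,-0.95,0.3,0],[0.45,-0.95,0.3,0],[0.45,-0.95,0.3,0]]

```text
clock: 8.45
tool_pos: [0.4543, -0.9652, 0.1516]
orientation: [179.1, -8.3, -64.4]
force: [0.3, -1.2, 0.6]
opening: 0.0873
gripper_force: 0.0
```

Call:
send_rows:
  increments:
    - [[0.3,-0.6,0.3,0],[0.45,-1,0.6,0],[0.45,-1,0.6,0],[0.45,-1,0.6,0],[0.45,-1,0.6,0],[0.45,-1,0.6,0],[0.45,-1,0.6,0],[0.45,-1,0.6,0]]

```text
clock: 9.45
tool_pos: [0.4578, -0.9818, 0.1869]
orientation: [178.7, -12.1, -64.3]
force: [-0.3, 0.3, -0.7]
opening: 0.0877
gripper_force: 0.0
```

Call:
send_rows:
  increments:
    - [[0.45,-0.95,-0.8,0],[0.45,-0.95,-0.8,0],[0.45,-0.95,-0.8,0]]

```text
clock: 9.82
tool_pos: [0.4841, -1.0374, 0.059]
orientation: [178.4, -14.7, -64.3]
force: [-0.1, -0.3, -0.6]
opening: 0.0875
gripper_force: 0.0
```

Call:
send_rows:
  increments:
    - [[0.3,-0.6,1,0],[0.45,-1,1,0],[0.45,-1,1,0]]

```text
clock: 10.2
tool_pos: [0.4845, -1.0425, 0.1536]
orientation: [178.0, -18.9, -64.1]
force: [0.0, -0.4, 1.1]
opening: 0.0874
gripper_force: 0.0
```

Call:
send_rows:
  increments:
    - [[0.45,-1,0,0],[0.45,-1,0,0],[0.45,-1,0,0]]

```text
clock: 10.58
tool_pos: [0.4987, -1.0778, 0.1121]
orientation: [177.6, -22.1, -64.0]
force: [0.3, -0.3, -1.1]
opening: 0.088
gripper_force: 0.0
```

Call:
send_rows:
  increments:
    - [[0.45,-1,0,0],[0.45,-1,0,0],[0.45,-1,0,0]]

```text
clock: 10.95
tool_pos: [0.5111, -1.1102, 0.0818]
orientation: [177.0, -25.6, -63.8]
force: [0.3, 0.2, 0.5]
opening: 0.0876
gripper_force: 0.0
```

Call:
send_rows:
  increments:
    - [[0.45,-1,0,0],[0.45,-1,0,0],[0.45,-1,0,0]]

```text
clock: 11.32
tool_pos: [0.5227, -1.1398, 0.0587]
orientation: [176.5, -29.2, -63.6]
force: [-0.4, -0.1, -0.2]
opening: 0.0877
gripper_force: 0.0
```

Call:
send_rows:
  increments:
    - [[0,0,0.2,-0.12],[0,0,0.4,-0.24],[0,0,0.4,-0.36],[0,0,0.4,-0.5],[0,0,0.4,-0.55],[0,0,0.4,-0.55]]

```text
clock: 12.08
tool_pos: [0.4891, -1.0845, 0.122]
orientation: [179.3, -31.9, -110.6]
force: [0.4, 0.8, -0.1]
opening: 0.0872
gripper_force: 0.0
```

Call:
send_rows:
  increments:
    - [[0.45,-1,0,0],[0.45,-1,0,0],[0.45,-1,0,0]]

```text
clock: 12.45
tool_pos: [0.488, -1.125, 0.0961]
orientation: [-178.1, -34.4, -110.7]
force: [-0.9, -0.8, -0.5]
opening: 0.0879
gripper_force: 0.0
```

Call:
send_rows:
  increments:
    - [[-0.05,0.25,0.25,0.1],[-0.1,0.5,0.5,0.22],[-0.1,0.75,0.75,0.34],[-0.1,1,1,0.4]]

```text
clock: 12.95
tool_pos: [0.4731, -0.9913, 0.2341]
orientation: [-178.1, -34.4, -77.7]
force: [-0.6, -1.7, 2.1]
opening: 0.0875
gripper_force: 0.0
```

Call:
send_rows:
  increments:
    - [[-0.05,0.25,0.2,0.1],[-0.1,0.5,0.4,0.22],[-0.1,0.75,0.6,0.34],[-0.1,1,0.8,0.4]]

```text
clock: 13.45
tool_pos: [0.4537, -0.8027, 0.389]
orientation: [-178.1, -34.7, -43.5]
force: [-0.3, -1.1, 0.4]
opening: 0.0876
gripper_force: 0.0
```

Call:
send_rows:
  increments:
    - [[0,0.28,0,0.1],[0,0.56,0,0.2],[0,0.84,0,0.28],[0,1,0,0.28]]

```text
clock: 13.95
tool_pos: [0.4541, -0.6027, 0.3872]
orientation: [-178.1, -34.6, -19.5]
force: [0.5, -0.9, -0.4]
opening: 0.0876
gripper_force: 0.0
```

Call:
send_rows:
  increments:
    - [[0,0.3,0,0],[0,0.6,0,0],[0,0.9,0,0],[0,1,0,0]]

```text
clock: 14.45
tool_pos: [0.4542, -0.4009, 0.3874]
orientation: [-178.1, -34.7, -19.5]
force: [0.8, -0.6, -0.4]
opening: 0.0875
gripper_force: 0.0
```

Call:
send_rows:
  increments:
    - [[0,0.3,0,0],[0,0.6,0,0],[0,0.9,0,0],[0,1,0,0]]

```text
clock: 14.95
tool_pos: [0.4542, -0.2017, 0.3865]
orientation: [-177.9, -34.7, -19.5]
force: [-0.1, 0.1, -0.1]
opening: 0.0876
gripper_force: 0.0
```

Call:
send_rows:
  increments:
    - [[0,0.3,0,0],[0,0.6,0,0],[0,0.9,0,0],[0,1,0,0]]

```text
clock: 15.45
tool_pos: [0.4543, -0.0022, 0.3863]
orientation: [-177.8, -34.5, -19.7]
force: [1.0, 0.6, -0.6]
opening: 0.0872
gripper_force: 0.0
```

Call:
send_rows:
  increments:
    - [[-0.1,0.3,0,0],[-0.3,0.6,0,0],[-0.4,0.9,0,0],[-0.4,1,0,0],[-0.4,1,0,0]]

```text
clock: 16.08
tool_pos: [0.3739, 0.1996, 0.3854]
orientation: [-178.1, -34.4, -19.4]
force: [0.0, -0.5, 0.3]
opening: 0.0877
gripper_force: 0.0
```

```bash
cat >> h.py <<'E'
def best(c,name,near):
    rs=[r for r in ctrl.trace(name,c)]; g=lambda r: np.hypot(*(np.argwhere(r['mask']).mean(0)-near))
    return min(rs,key=g)
from scipy.optimize import minimize
def boxpts(c0,s,n=7):
    g=np.stack(np.meshgrid(*[np.linspace(-.5,.5,n)]*3),-1).reshape(-1,3); return g*s+c0
def framepts(k=1):
    # inner half 57, outer 68; arch from feet up to crown
    th=np.linspace(0,np.pi,41)
    a=[boxpts(np.array([sx*.0625,0,.021]),[.011,.05,.042],12) for sx in(-1,1)]
    arc=np.concatenate([np.stack([.0625*np.cos(t)*np.ones(9),np.linspace(-.012,.012,9),(.042+.055*np.sin(t))*np.ones(9)],1) for t in th])
    return np.concatenate(a+[arc,boxpts(np.array([0,0,.113]),[.03,.024,.027],9)])
def projn(k,p):
    q=(np.array(p)-k['eye'])@k['attitude']; q=np.stack([q[:,0],-q[:,1],-q[:,2]],1)@k['mtx'].T; return q[:,:2]/q[:,2:]
def silh(k,p,S=2):
    m=np.zeros((420*S,560*S),np.uint8); uv=((projn(k,p)+.5)*S).astype(int); ok=(uv>=0).all(1)&(uv[:,0]<560*S)&(uv[:,1]<420*S); uv=uv[ok]
    m[uv[:,1],uv[:,0]]=1; return cv2.morphologyEx(m,cv2.MORPH_CLOSE,np.ones((5,5)))>0
E
python3 - <<'E'
from h import *
k=P('top')
for n in('frame','small_frame'):
  for r in ctrl.trace(n,'top'):
    m=r['mask']; print(n,round(r['conf'],2),np.round(r['bbox']),m.sum(), cv2.minAreaRect(np.argwhere(m).astype(np.float32)))
m=best('top','frame',(240,193))['mask']
M=cv2.resize(m.astype(np.uint8),None,fx=2,fy=2,interpolation=0)>0
pts=framepts()
def cost(v):
    p=pts@Ro.from_euler('z',v[2]*10).as_matrix().T+[v[0],v[1],0]; s=silh(k,p); return 1-(s&M).sum()/(s|M).sum()
for y0 in(-.25,-.4):
    r=minimize(cost,[.42,.305,y0/10],method='Nelder-Mead',options=dict(initial_simplex=[[.42,.305,y0/10],[.435,.305,y0/10],[.42,.32,y0/10],[.42,.305,y0/10+.02]])); print(r.x,np.degrees(r.x[2]*10),r.fun)
snap('wrist','w1'); snap('scene','s1')
k=P('scene')
for n in('frame_crown',):
  for c,z in(('wrist',.095),('scene',.095)):
    for q in ctrl.spot_point(n,c)[:4]: print(c,q['conf'],q['pixel'],onz(c,q['pixel'],z))
# crop top0+wrist
a=cv2.resize(cv2.imread('pics/top0.png')[200:320,110:270],(533,400)); b=cv2.resize(cv2.imread('pics/w1.png'),(533,400))[:, :]
cv2.imwrite('pics/c1.png',cv2.resize(np.hstack([a,b]),(800,300)))
E
```

```text
frame 0.97 [123. 263. 172. 298.] 533 ((280.1150207519531, 147.30230712890625), (17.021984100341797, 49.6714973449707), 27.181110382080078)
frame 0.69 [181. 283. 226. 315.] 519 ((296.75, 203.25), (17.39252471923828, 48.699073791503906), 18.43494987487793)
frame 0.68 [183. 219. 209. 267.] 464 ((239.1582794189453, 193.54730224609375), (18.272315979003906, 45.87779235839844), 80.07376098632812)
small_frame 0.61 [377. 209. 414. 242.] 428 ((223.8352508544922, 394.0931396484375), (18.243968963623047, 33.611297607421875), 60.524105072021484)
small_frame 0.39 [215. 171. 231. 186.] 200 ((177.25001525878906, 221.75003051757812), (14.142135620117188, 14.849242210388184), 45.0)
[ 0.42388555  0.30815421 -0.01441582] -8.259656411341512 0.12432432432432428
[ 0.42423984  0.30819508 -0.0161946 ] -9.278822804534093 0.12216748768472907
scene 0.8 [186.2, 322.9] [0.24260152 0.29491963 0.095     ]
scene 0.75 [218.3, 345.3] [0.43693485 0.3085714  0.095     ]
scene 0.61 [188.0, 369.0] [0.30330437 0.46837799 0.095     ]
scene 0.48 [259.0, 244.6] [ 0.52330676 -0.09094312  0.095     ]
```

View pics/c1.png

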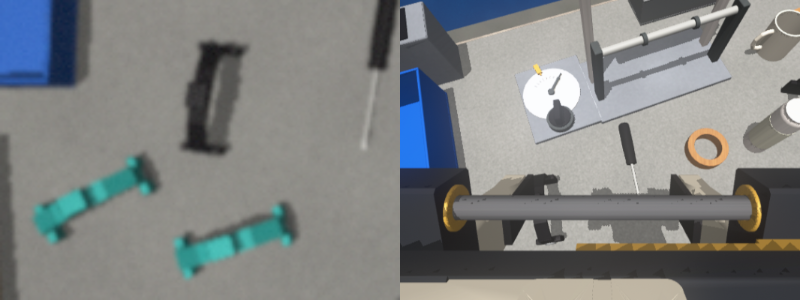

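Run:
```python
from h import *
pts=framepts()
ks=[P('top'),P('scene')]
ms=[best('top','frame',(240,193))['mask'],best('scene','frame',(225,345))['mask']]
print(ms[1].sum(),np.argwhere(ms[1]).min(0),np.argwhere(ms[1]).max(0))
Ms=[cv2.resize(m.astype(np.uint8),None,fx=2,fy=2,interpolation=0)>0 for m in ms]
def cost(v,w=(1,1)):
    p=pts@Ro.from_euler('z',v[2]*10).as_matrix().T+[v[0],v[1],0]; t=0
    for k,M,wi in zip(ks,Ms,w):
        if wi: s=silh(k,p); t+=wi*(1-(s&M).sum()/(s|M).sum())
    return t
for w in((1,0),(0,1),(1,1)):
    y=-.17/10;r=minimize(cost,[.424,.308,y],args=(w,),method='Nelder-Mead',options=dict(initial_simplex=[[.424,.308,y],[.436,.308,y],[.424,.318,y],[.424,.308,y+.015]])); print(w,r.x[:2],np.degrees(r.x[2]*10),r.fun)
# stand
for c in('top','scene','wrist'):
  for n,z in(('bar_mid',.173),('knob_grip',.06),('dial_center',.02),('lamp_edge',.417),('mark_tip',.02),('pointer_tip',.02)):
    for q in ctrl.spot_point(n,c)[:2]: print(c,n,round(q['conf'],2),np.round(q['pixel'],1),onz(c,q['pixel'],z).round(4))
```

```text
373 [208 338] [246 353]
(1, 0) [0.42407325 0.30825649] -8.096543915045558 0.12530592266275087
(0, 1) [0.42407439 0.31724814] -12.937838932311507 0.24636929460580914
(1, 1) [0.42421009 0.30998937] -7.739723856770061 0.44357288322805566
top bar_mid 0.92 [159.6 304.9] [ 0.6473 -0.0293  0.173 ]
top knob_grip 0.76 [177.3 220.2] [0.6144 0.2267 0.06  ]
top dial_center 0.71 [156.8 225.1] [0.6875 0.2172 0.02  ]
top dial_center 0.34 [178.9 224.2] [0.616 0.219 0.02 ]
top lamp_edge 0.57 [124.8 312.4] [ 0.6803 -0.0339  0.417 ]
top mark_tip 0.67 [157.9 309.4] [ 0.6846 -0.0522  0.02  ]
top mark_tip 0.64 [167.1 304.4] [ 0.6547 -0.0361  0.02  ]
top pointer_tip 0.47 [140.2 231.7] [0.7417 0.1968 0.02  ]
top pointer_tip 0.35 [169.7 304.1] [ 0.6463 -0.0351  0.02  ]
scene bar_mid 0.75 [272.4 272.5] [ 0.6612 -0.0337  0.173 ]
scene knob_grip 0.48 [265.8 343.7] [0.6167 0.2302 0.06  ]
scene dial_center 0.57 [292.2 348.2] [0.696  0.2178 0.02  ]
scene lamp_edge 0.82 [219.4 276.7] [ 0.6848 -0.0291  0.417 ]
scene mark_tip 0.39 [307.4 361.8] [0.7627 0.2364 0.02  ]
scene pointer_tip 0.6 [305.  348.2] [0.742  0.1978 0.02  ]
wrist bar_mid 0.88 [ 39.4 379.6] [ 0.6563 -0.0337  0.173 ]
wrist bar_mid 0.54 [230.2 322.8] [0.4229 0.1387 0.173 ]
wrist knob_grip 0.83 [154.7 223.1] [0.6193 0.2256 0.06  ]
wrist dial_center 0.61 [130. 209.] [0.6973 0.2376 0.02  ]
wrist dial_center 0.39 [ 68.6 518.8] [ 0.6311 -0.334   0.02  ]
wrist mark_tip 0.54 [103.4 198. ] [0.7578 0.2424 0.02  ]
wrist pointer_tip 0.66 [ 70.6 519.2] [ 0.6269 -0.3324  0.02  ]
wrist pointer_tip 0.64 [101.3 226.2] [0.7447 0.1926 0.02  ]
```

Call:
send_rows:
  increments:
    - [[0,0.3,-0.1,0.06],[-0.03,0.587,-0.3,0.121],[-0.03,0.587,-0.6,0.121],[-0.03,0.587,-0.91,0.121],[-0.03,0.587,-0.91,0.121]]

```text
clock: 18.05
tool_pos: [0.3691, 0.3106, 0.2001]
orientation: [-178.6, -34.5, -9.0]
force: [0.7, -0.3, 0.6]
opening: 0.0877
gripper_force: 0.0
```

Run:
```python
from h import *
o=ctrl.get_obs(); print(o['clock'],o['tool_pos'],o['orientation'],o['joint_pos'])
R=Ro.from_euler('xyz',o['orientation'],degrees=True).as_matrix(); print(R.round(3)); print(np.array([.424,.308,.120])+R[:,2]*.0188-o['tool_pos'])
snap('wrist','w2'); snap('top','t2'); snap('scene','s2')
for c in('wrist','scene','top'):
    for q in ctrl.spot_point('frame_crown',c)[:3]: print(c,round(q['conf'],2),q['pixel'],onz(c,q['pixel'],.095).round(4))
print('expected px',proj('wrist',[.424,.308,.12]))
```

```text
18.05 [0.36911117 0.31058799 0.20008493] [-178.61732886  -34.52222423   -8.95451107] [ 90.99622905  -7.07736713 -54.55956292  42.60482884 -56.15173745
 -38.22943318]
[[ 0.814 -0.142  0.563]
 [-0.128 -0.99  -0.064]
 [ 0.567 -0.02  -0.824]]
[ 0.06548096 -0.00379777 -0.09556986]
wrist 0.93 [206.8, 277.7] [0.4272 0.3164 0.095 ]
wrist 0.55 [23.2, 305.7] [0.6313 0.2576 0.095 ]
wrist 0.36 [33.9, 507.7] [0.5802 0.0526 0.095 ]
scene 0.96 [216.6, 345.9] [0.4292 0.3143 0.095 ]
scene 0.89 [189.8, 319.8] [0.26   0.2751 0.095 ]
scene 0.78 [187.1, 369.4] [0.2987 0.4724 0.095 ]
top 0.97 [238.9, 190.4] [0.4229 0.3078 0.095 ]
top 0.6 [283.6, 143.8] [0.2916 0.4416 0.095 ]
top 0.5 [296.5, 200.3] [0.2544 0.275  0.095 ]
expected px (np.float64(198.46329205894855), np.float64(286.4859326782238))
```

View pics/w2.png

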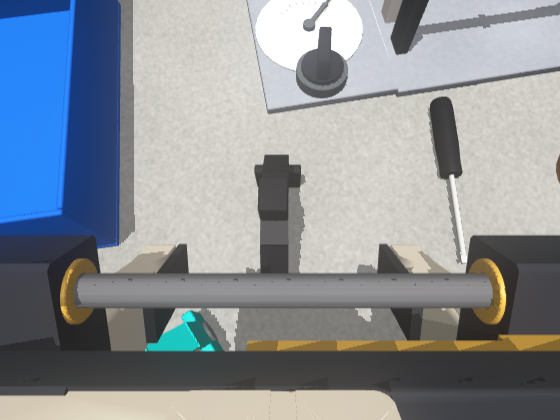

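Call:
send_rows:
  increments:
    - [[0.11,0,-0.16,0],[0.22,0,-0.32,0],[0.34,0,-0.477,0],[0.34,0,-0.477,0],[0.34,0,-0.477,0]]

```text
clock: 18.98
tool_pos: [0.4419, 0.3269, 0.1227]
orientation: [-179.1, -33.6, -9.3]
force: [0.4, 0.1, -0.5]
opening: 0.0876
gripper_force: 0.0
```

Call:
send_rows:
  increments:
    - [[0,0,0,0],[0,0,0,0],[0,0,0,0],[0,0,0,0],[0,0,0,0],[0,0,0,0]]
  jaw: 0

```text
clock: 19.73
tool_pos: [0.4414, 0.3266, 0.1214]
orientation: [-179.2, -33.5, -9.2]
force: [-0.4, 0.7, -1.2]
opening: 0.033
gripper_force: 0.0
```

Call:
send_rows:
  increments:
    - [[0,0,0,0],[0,0,0,0]]
  jaw: 1

```text
clock: 19.98
tool_pos: [0.4414, 0.3266, 0.1215]
orientation: [-179.2, -33.5, -9.2]
force: [0.4, -0.1, 0.1]
opening: 0.0479
gripper_force: 0.0
```

Run:
```python
from h import *
o=ctrl.get_obs(); print(o['clock'],o['tool_pos'],o['orientation'],o['joint_pos'],o['opening'])
snap('wrist','w3'); snap('top','t3'); snap('scene','s3')
for c in('wrist','scene','top'):
    for q in ctrl.spot_point('frame_crown',c)[:3]: print(c,round(q['conf'],2),q['pixel'],onz(c,q['pixel'],.095).round(4))
```

```text
19.975 [0.44144373 0.32655331 0.12145893] [-179.17904007  -33.5338232    -9.22017169] [ 71.96791567   3.94868917 -58.21812109  60.96422161 -38.44832232
 -43.61112631] 0.0478528066189216
wrist 0.85 [269.7, 310.0] [0.4253 0.3132 0.095 ]
scene 0.83 [217.7, 345.2] [0.4339 0.3095 0.095 ]
scene 0.71 [185.1, 369.3] [0.2872 0.4774 0.095 ]
top 0.62 [278.9, 143.6] [0.3052 0.4427 0.095 ]
top 0.61 [297.1, 198.9] [0.2526 0.279  0.095 ]
top 0.58 [238.6, 192.0] [0.4238 0.3031 0.095 ]
```

View pics/w3.png

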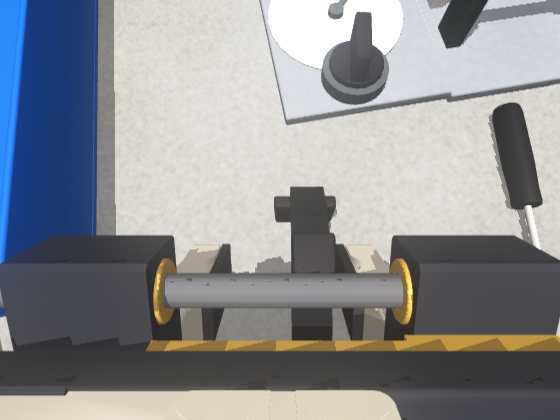

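Call:
send_rows:
  increments:
    - [[0,0,0,0],[0,0,0,0],[0,0,0,0],[0,0,0,0],[0,0,0,0],[0,0,0,0]]
  jaw: 0

```text
clock: 21.02
tool_pos: [0.4414, 0.3266, 0.1215]
orientation: [-179.2, -33.5, -9.2]
force: [-1.0, -0.1, 0.7]
opening: 0.0226
gripper_force: 0.0
```

Call:
send_rows:
  increments:
    - [[0.05,-0.03,0,0],[0.1,-0.06,0,0],[0.15,-0.1,0,0],[0.2,-0.13,0,0],[0.25,-0.15,0,0],[0.25,-0.15,0,0]]

```text
clock: 21.78
tool_pos: [0.4929, 0.2968, 0.1228]
orientation: [-179.3, -33.4, -9.3]
force: [-0.1, -0.7, 0.4]
opening: 0.0004
gripper_force: 0.0
```

Call:
send_rows:
  increments:
    - [[0,0,0.2,0],[0,0,0.3,0],[-0.1,0.03,0.3,0],[-0.2,0.06,0.2,0],[-0.26,0.07,0.15,0],[-0.26,0.07,0.15,0]]
  jaw: 1

```text
clock: 22.52
tool_pos: [0.4396, 0.3117, 0.1524]
orientation: [-179.4, -33.4, -9.1]
force: [-0.1, -0.5, -0.1]
opening: 0.0548
gripper_force: 0.0
```

Run:
```python
from h import *
o=ctrl.get_obs(); print(o['clock'],o['tool_pos'],o['orientation'],o['joint_pos'],o['opening'])
snap('wrist','w4'); snap('top','t4'); snap('scene','s4')
for c in('wrist','scene','top'):
    for q in ctrl.spot_point('frame_crown',c)[:3]: print(c,round(q['conf'],2),q['pixel'],onz(c,q['pixel'],.095).round(4))
```

```text
22.525 [0.43955833 0.31167406 0.15242454] [-179.37728583  -33.41894949   -9.08712956] [ 74.4109471    0.32002853 -56.26345317  53.86847282 -42.52891531
 -37.09082595] 0.05479052339006993
wrist 0.81 [274.6, 287.9] [0.4279 0.3117 0.095 ]
scene 0.7 [215.3, 346.3] [0.4233 0.3185 0.095 ]
scene 0.64 [187.2, 365.5] [0.295 0.457 0.095]
scene 0.59 [189.0, 319.9] [0.2555 0.2772 0.095 ]
top 0.86 [298.0, 196.7] [0.25   0.2854 0.095 ]
top 0.82 [238.7, 190.0] [0.4235 0.309  0.095 ]
top 0.68 [281.5, 142.4] [0.2977 0.4459 0.095 ]
```

Call:
send_rows:
  increments:
    - [[0,0,-0.08,0],[0,0,-0.15,0],[0,0,-0.15,0]]

```text
clock: 23.2
tool_pos: [0.4416, 0.3145, 0.1258]
orientation: [-179.7, -33.2, -9.2]
force: [0.3, 0.8, 0.4]
opening: 0.0875
gripper_force: 0.0
```

Call:
send_rows:
  increments:
    - [[0,-0.02,-0.08,0],[0,-0.03,-0.15,0],[0,-0.03,-0.15,0]]

```text
clock: 23.58
tool_pos: [0.4452, 0.3187, 0.1062]
orientation: [179.5, -32.5, -9.2]
force: [-0.3, 0.4, -0.6]
opening: 0.0874
gripper_force: 0.0
```

Call:
send_rows:
  increments:
    - [[-0.03,-0.04,-0.03,0],[-0.03,-0.04,-0.03,0],[-0.03,-0.04,-0.03,0]]

```text
clock: 23.95
tool_pos: [0.4406, 0.3157, 0.106]
orientation: [179.2, -32.2, -9.2]
force: [0.2, -0.8, 0.0]
opening: 0.0881
gripper_force: 0.0
```

Call:
send_rows:
  increments:
    - [[0,-0.03,-0.02,0],[0,-0.03,-0.02,0],[0,-0.03,-0.02,0]]

```text
clock: 24.32
tool_pos: [0.4418, 0.312, 0.1046]
orientation: [178.9, -32.0, -9.2]
force: [0.2, -0.5, -0.3]
opening: 0.0877
gripper_force: 0.0
```

Call:
send_rows:
  increments:
    - [[0,0,0,0],[0,0,0,0],[0,0,0,0],[0,0,0,0],[0,0,0,0],[0,0,0,0],[0,0,0,0],[0,0,0,0],[0,0,0,0],[0,0,0,0]]
  jaw: 0

```text
clock: 25.58
tool_pos: [0.4417, 0.3121, 0.1046]
orientation: [178.9, -31.9, -9.2]
force: [0.8, 0.4, -0.4]
opening: 0.0007
gripper_force: 0.0
```

Run:
```python
from h import *
o=ctrl.get_obs(); print(o['clock'],o['tool_pos'],o['orientation'],o['joint_pos'],o['opening'])
a=snap('wrist','w5'); b=snap('scene','s5'); t=snap('top','t5')
b=cv2.resize(b[150:300,260:420],(400,375),interpolation=2);t=cv2.resize(t[160:310,120:280],(400,375))
cv2.imwrite('pics/c5.png',np.hstack([b,t])[:,:,::-1])
```

```text
25.575 [0.44170707 0.31209321 0.10460822] [178.93458787 -31.94972154  -9.21716921] [ 71.07411116   5.23142729 -58.21946473  58.95728799 -37.75879574
 -41.96001398] 0.0006689446547390764
```

View pics/w5.png

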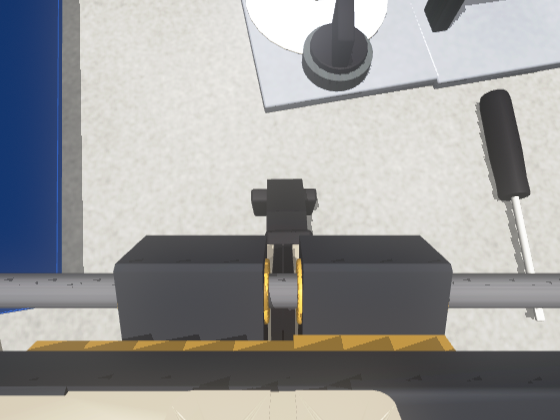

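View pics/c5.png

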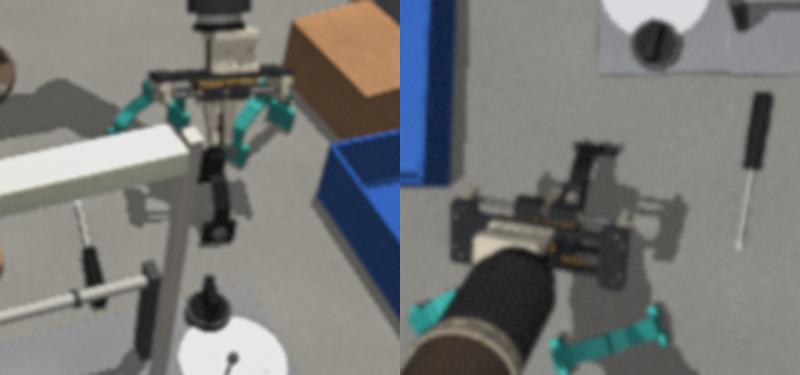

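Run:
```python
from h import *
o=ctrl.get_obs(); k=P('wrist')
print('tcp px',proj('wrist',o['tool_pos']))
for x in(.425,.44,.46,.48):
    R=Ro.from_euler('z',-9,degrees=True).as_matrix()
    loc=np.array([[.068,-.025,.042],[.068,.025,.042],[.057,-.025,.042],[.057,.025,.042],[.015,-.012,.1265],[.015,.012,.1265],[-.015,-.012,.1265],[-.015,.012,.1265],[.068,0,0]])
    print(x,projn(k,loc@R.T+[x,.312,0]).round(0).tolist())
for q in ctrl.spot_point('frame_crown','scene')[:4]+ctrl.spot_point('frame_crown','top')[:4]: print(round(q['conf'],2),q['pixel'])
m=best('scene','frame',(225,345))['mask']; print(m.sum(),np.argwhere(m).min(0),np.argwhere(m).max(0))
for q in ctrl.trace('frame','wrist'): print('w',round(q['conf'],2),q['bbox'],q['mask'].sum())
w=cv2.imread('pics/w5.png')[160:350,220:350]; cv2.imwrite('pics/c6.png',cv2.convertScaleAbs(cv2.resize(w,(520,600),fx=4,fy=4,interpolation=2)[:,:],alpha=2.2,beta=20))
```

```text
tcp px (np.float64(237.30787261490264), np.float64(283.97313419430304))
0.425 [[318.0, 188.0], [252.0, 189.0], [318.0, 202.0], [252.0, 203.0], [314.0, 231.0], [266.0, 231.0], [317.0, 292.0], [266.0, 293.0], [284.0, 205.0]]
0.44 [[314.0, 170.0], [249.0, 171.0], [314.0, 184.0], [249.0, 184.0], [308.0, 202.0], [262.0, 203.0], [311.0, 261.0], [261.0, 262.0], [281.0, 189.0]]
0.46 [[309.0, 147.0], [246.0, 147.0], [310.0, 160.0], [245.0, 160.0], [301.0, 167.0], [256.0, 167.0], [303.0, 222.0], [255.0, 222.0], [277.0, 168.0]]
0.48 [[304.0, 125.0], [242.0, 125.0], [305.0, 137.0], [242.0, 137.0], [295.0, 133.0], [250.0, 134.0], [296.0, 185.0], [250.0, 186.0], [274.0, 148.0]]
0.79 [188.2, 323.0]
0.77 [186.4, 368.2]
0.67 [219.8, 344.6]
0.68 [297.3, 199.0]
0.66 [237.7, 191.8]
0.62 [281.6, 141.8]
0.32 [234.0, 317.0]
384 [208 339] [247 354]
w 0.96 [254.2, 174.8, 318.1, 321.2] 3026
```

View pics/c6.png

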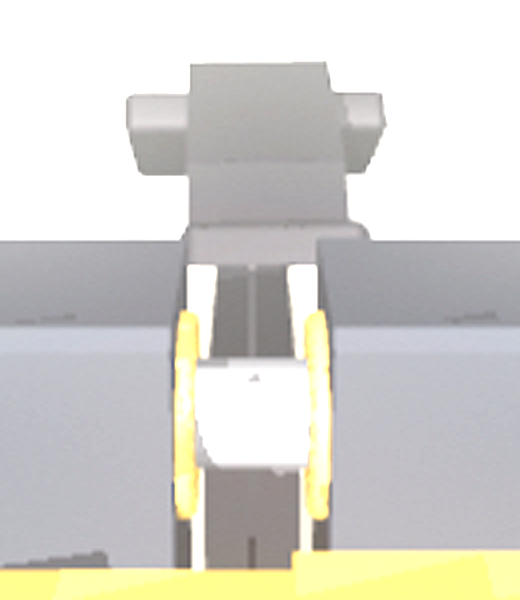

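Run:
```python
from h import *
o=ctrl.get_obs(); k=P('wrist'); Rt=Ro.from_euler('xyz',o['orientation'],degrees=True).as_matrix()
rel=Rt.T@k['attitude']; relp=Rt.T@(k['eye']-o['tool_pos']); print(relp)
def cam(tp,ori):
    R=Ro.from_euler('xyz',ori,degrees=True).as_matrix(); return dict(mtx=k['mtx'],attitude=R@rel,eye=np.array(tp)+R@relp)
c2=cam([0.36911117,0.31058799,0.20008493],[-178.61732886,-34.52222423,-8.95451107])
c3=cam([0.44144373,0.32655331,0.12145893],[-179.17904007,-33.5338232,-9.22017169])
R=Ro.from_euler('z',-9,degrees=True).as_matrix()
def show(name,c,pose,out):
    im=cv2.imread('pics/'+name); f=[]
    B=[([.0625*s,0,.021],[.011,.05,.042]) for s in(1,-1)]+[([0,0,.113],[.03,.024,.027])]
    im=cv2.convertScaleAbs(im,alpha=2.0,beta=10)
    for q,s in B:
        p=projn(c,boxpts(np.array(q),np.array(s),2)@R.T+pose).astype(int)
        h=cv2.convexHull(p); cv2.polylines(im,[h],True,(0,0,255),1)
        top=projn(c,(boxpts(np.array(q),np.array(s),2)@R.T+pose)[[1,3,7,5]]).astype(int); cv2.polylines(im,[top],True,(0,255,0),1)
    return im[150:350,200:400]
a=show('w2.png',c2,[.425,.312,0],0); b=show('w3.png',c3,[.425,.312,0],0)
cv2.imwrite('pics/c7.png',cv2.resize(np.hstack([a,b]),(800,400),interpolation=2))
```

```text
[ 0.06952819 -0.00065586 -0.19446206]
```

View pics/c7.png

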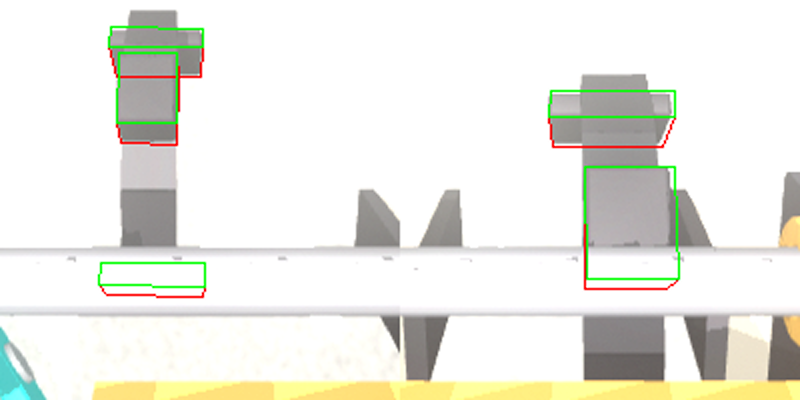

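Run:
```python
from h import *
o=ctrl.get_obs()
f=lambda p:[(np.round((proj('scene',p)[1]-260)*2.5),np.round((proj('scene',p)[0]-150)*2.5)),(np.round((proj('top',p)[1]-120)*2.5),np.round((proj('top',p)[0]-160)*2.5))]
R=Ro.from_euler('xyz',o['orientation'],degrees=True).as_matrix()
print('tcp',f(o['tool_pos']),'50 back',f(o['tool_pos']-.05*R[:,2]))
for p in([.425,.312,.1265],[.425,.312,.095],[.425+.0615,.312-.01,.042],[.425-.0615,.312+.01,.042]): print(p,f(p))
```

```text
tcp [(np.float64(218.0), np.float64(168.0)), (np.float64(171.0), np.float64(181.0))] 50 back [(np.float64(217.0), np.float64(134.0)), (np.float64(159.0), np.float64(202.0))]
[0.425, 0.312, 0.1265] [(np.float64(215.0), np.float64(149.0)), (np.float64(167.0), np.float64(194.0))]
[0.425, 0.312, 0.095] [(np.float64(212.0), np.float64(165.0)), (np.float64(173.0), np.float64(195.0))]
[0.4865, 0.302, 0.042] [(np.float64(218.0), np.float64(220.0)), (np.float64(190.0), np.float64(147.0))]
[0.3635, 0.322, 0.042] [(np.float64(198.0), np.float64(162.0)), (np.float64(171.0), np.float64(247.0))]
```

Call:
send_rows:
  increments:
    - [[0,0,0.12,0],[0,0,0.12,0],[0,0,0.1,0],[0,0,0,0],[0,0,0,0]]
  jaw: 0.6

```text
clock: 26.55
tool_pos: [0.4418, 0.3115, 0.1034]
orientation: [178.8, -31.9, -9.2]
force: [0.0, -0.9, 0.0]
opening: 0.0448
gripper_force: 0.0
```

Call:
send_rows:
  increments:
    - [[-0.02,0,-0.06,0],[-0.02,-0.01,-0.12,0],[-0.02,-0.01,-0.12,0]]

```text
clock: 26.92
tool_pos: [0.4405, 0.3174, 0.0875]
orientation: [178.1, -31.4, -9.2]
force: [-0.4, -0.5, -0.3]
opening: 0.0527
gripper_force: 0.0
```

Run:
```python
from h import *
o=ctrl.get_obs(); print(o['clock'],o['tool_pos'],o['orientation'],o['joint_pos'],o['opening'])
k=P('wrist');R=Ro.from_euler('xyz',o['orientation'],degrees=True).as_matrix()
w=snap('wrist','w8')
h=o['opening']/2
for s in(0,.01,.02,.03): print(s,projn(k,[o['tool_pos']+R@np.array([x,y,-s]) for x in(-.0095,.0095) for y in(-h,h)]).round(0).tolist())
g=w[200:270:3,180:390:5].mean(2).astype(int)
for i,r in enumerate(g): print(200+3*i,' '.join(f'{v:3d}' for v in r))
```

```text
26.925 [0.44050753 0.31743429 0.08749188] [178.14881273 -31.39420896  -9.17260557] [ 70.62277782   7.43355171 -58.23733904  60.22822536 -36.65011127
 -43.69384232] 0.052674794790959864
0 [[237.0, 253.0], [331.0, 253.0], [236.0, 221.0], [332.0, 221.0]]
0.01 [[235.0, 260.0], [333.0, 260.0], [234.0, 227.0], [334.0, 227.0]]
0.02 [[233.0, 268.0], [336.0, 268.0], [231.0, 233.0], [337.0, 233.0]]
0.03 [[230.0, 277.0], [338.0, 277.0], [229.0, 240.0], [340.0, 240.0]]
200 214 206 220 214 219 214 208 210 215 217 217 216 210 217 213 206  68  66  64  73  71  70  69  69  69  69  70  71 162 203 214 210 203 212 212 220 214 213 217 205 221 213
203 216 210 213 212 218 214 214 214 213 214 217 219 214 214 207 205  67  65  64  72  71  70  68  69  69  69  69  71 206 209 206 213 208 213 215 215 211 214 218 209 219 213
206 210 214 215 210 218 213 211 210 210 215 212 213 214 206 206 204 102 101 102  72  71  69  68  68  68  68  69  70 216 205 205 202 214 204 208 219 207 219 216 205 221 218
209 207 214 213 214 214 215 216 210 212 211 210 207 210 210 209 210 212 207 218  79  70  69  68  68  68  67  68  69 218 20
[... 2789 characters left out ...]
 153 153 153
260 152 152 153 153 151 138  66  65  62  88 137 136 131 135 134 129 132 129 130 163  82  84  85  83  82  82  82  81  81  81 207 133  72  57  65  66 152 186 201 153 152 152
263 152 152 152 156 151 141  64  63  62  61 133 135 129 133 130 128 129 127 130 117  72  85  84  84  83  82  82  81  81  81 127 135  59  56  64  64 158 183 204 153 152 152
266 152 152 152 152 154 143  62  61  61  60 131 133 130 133 129 131 127 130 133 129  60  86  74  61  62  61  82  72  63  63 103 134  58  53  57  63 161 189 201 177 151 151
269 152 151 152 152 153  74  61  59  59  59 129 130 134 131 133 134 131 131 132 130  59  62  62  62  62  62  63  63  63  65  80 133  55  53  54  59  59 146 151 151 151 150
```

Call:
send_rows:
  increments:
    - [[0.03,-0.06,-0.06,0],[0.03,-0.06,-0.06,0],[0.03,-0.06,-0.06,0]]

```text
clock: 27.35
tool_pos: [0.4493, 0.3113, 0.0822]
orientation: [177.8, -31.0, -9.3]
force: [0.5, -0.4, -0.8]
opening: 0.0527
gripper_force: 0.0
```

Call:
send_rows:
  increments:
    - [[0,0,0,0],[0,0,0,0],[0,0,0,0],[0,0,0,0],[0,0,0,0]]
  jaw: 0

```text
clock: 27.98
tool_pos: [0.449, 0.3117, 0.0822]
orientation: [177.8, -31.0, -9.2]
force: [-1.1, 0.3, -0.3]
opening: 0.0241
gripper_force: 29.8
```

Run:
```python
from h import *
g=cv2.imread('pics/top0.png').mean(2)
for c in range(252,370,6): print(c,g[146:170,c].astype(int).tolist())
```

```text
252 [109, 112, 119, 125, 127, 116, 103, 94, 93, 92, 90, 92, 91, 91, 87, 81, 75, 83, 92, 105, 120, 126, 132, 138]
258 [99, 87, 87, 84, 88, 83, 84, 88, 94, 126, 156, 179, 177, 153, 118, 81, 57, 52, 50, 49, 47, 45, 47, 46]
264 [90, 88, 88, 91, 97, 110, 128, 141, 137, 146, 170, 189, 185, 160, 123, 91, 88, 90, 91, 88, 92, 94, 109, 130]
270 [118, 134, 140, 144, 144, 145, 143, 143, 138, 149, 173, 189, 183, 154, 117, 93, 89, 96, 121, 140, 144, 144, 144, 144]
276 [145, 144, 144, 142, 144, 146, 147, 143, 139, 152, 175, 190, 180, 151, 118, 95, 87, 96, 119, 137, 143, 144, 142, 143]
282 [120, 137, 143, 144, 145, 144, 146, 143, 145, 158, 179, 186, 173, 146, 113, 97, 89, 98, 118, 138, 143, 143, 141, 145]
288 [141, 144, 143, 144, 142, 141, 131, 107, 92, 93, 99, 101, 92, 82, 71, 78, 92, 107, 129, 141, 143, 144, 145, 145]
294 [138, 145, 146, 145, 145, 143, 144, 145, 150, 170, 188, 187, 164, 131, 99, 92, 90, 99, 108, 130, 145, 148, 150, 149]
300 [139, 144, 144, 144, 144, 146, 143, 138, 144, 168, 188, 187, 160, 123, 94, 89, 102, 126, 143, 149, 151, 151, 150, 153]
306 [139, 143, 147, 144, 146, 146, 143, 
[... 575 characters left out ...]
 [136, 139, 141, 140, 143, 139, 134, 141, 166, 188, 184, 159, 125, 94, 87, 99, 120, 140, 144, 147, 146, 144, 146, 148]
342 [138, 141, 141, 141, 144, 139, 138, 151, 173, 187, 183, 157, 122, 92, 89, 98, 119, 139, 144, 142, 147, 146, 147, 147]
348 [144, 140, 140, 141, 144, 144, 139, 148, 176, 186, 179, 152, 121, 96, 89, 99, 122, 141, 147, 145, 146, 147, 147, 146]
354 [87, 86, 89, 90, 92, 93, 112, 146, 176, 185, 174, 143, 100, 49, 32, 29, 37, 31, 33, 29, 38, 39, 45, 80]
360 [85, 87, 83, 82, 80, 76, 74, 77, 83, 87, 84, 74, 64, 44, 40, 35, 38, 47, 70, 95, 115, 130, 137, 139]
366 [137, 140, 138, 139, 138, 137, 136, 134, 137, 135, 133, 133, 134, 136, 140, 138, 140, 141, 141, 138, 141, 140, 139, 137]
```

Call:
send_rows:
  increments:
    - [[0,0,0.15,0],[0,0,0.3,0],[0,0,0.5,0],[0,0,0.75,0],[0,0,1,0]]

```text
clock: 28.6
tool_pos: [0.4485, 0.3113, 0.2832]
orientation: [177.7, -30.9, -9.2]
force: [1.0, 0.7, -1.4]
opening: 0.0238
gripper_force: 29.8
```

Run:
```python
from h import *
e1=onz('top',(158.2,264),.165);e2=onz('top',(155.9,348),.165);m=onz('top',(156.8,308.3),.165)
print(e1,e2,m,np.degrees(np.arctan2(-(e1-e2)[0],(e1-e2)[1])))
pl=onz('top',(156.5,255.7),.18);pr=onz('top',(156.5,360.3),.18);print('posts',pl,pr)
k=[(.617,.2265),(.697,.2245)]
from scipy.optimize import least_squares
obs=[((-.03,.265),(.617,.2265),1),((.05,.265),(.697,.2245),1),((0,0),m[:2],1.5),((0,.12),e1[:2],.0),((0,0),(.664,-.0335),.7)]
f=lambda v:np.concatenate([w*(np.array([[np.cos(v[2]),-np.sin(v[2])],[np.sin(v[2]),np.cos(v[2])]])@a+v[:2]-b) for a,b,w in obs])
r=least_squares(f,[.66,-.03,0]);print(r.x,np.degrees(r.x[2]),r.fun*1000)
```

```text
[0.65277077 0.08817408 0.165     ] [ 0.6601704  -0.15434914  0.165     ] [ 0.65721918 -0.03962284  0.165     ] 1.747611351031024
posts [0.65448475 0.11137423 0.18      ] [ 0.65528203 -0.18726015  0.18      ]
[ 0.65814465 -0.03901719  0.0405508 ] 2.3233896762404203 [ 0.42629181 -1.95123145  0.36052613  3.29194352  1.38820342  0.90847468
  0.         -0.         -4.09874725 -3.86203441]
```

Call:
send_rows:
  increments:
    - [[0.05,-0.15,0,0.02],[0.1,-0.35,0,0.06],[0.15,-0.6,0,0.1],[0.2,-0.85,0,0.13],[0.2,-1,0,0.13]]

```text
clock: 29.22
tool_pos: [0.4884, 0.1087, 0.2816]
orientation: [177.8, -31.0, 1.8]
force: [1.2, 0.1, -1.5]
opening: 0.0237
gripper_force: 30.0
```

Call:
send_rows:
  increments:
    - [[0.05,-0.2,0,0],[0.12,-0.4,0,0],[0.18,-0.6,0,0],[0.2,-0.72,0,0],[0.2,-0.73,0,0]]

```text
clock: 29.85
tool_pos: [0.5286, -0.0362, 0.2815]
orientation: [177.8, -30.9, 1.7]
force: [-0.2, -0.6, -1.4]
opening: 0.024
gripper_force: 30.0
```

Run:
```python
from h import *
o=ctrl.get_obs(); print(o['clock'],o['tool_pos'],o['orientation'],o['joint_pos'],o['opening'])
for c in('top','scene','wrist'): snap(c,c+'9')
print('frame exp', o['tool_pos'])
for c in('top','scene','wrist'):
  for n,z in(('frame_crown',o['tool_pos'][2]+.0128),('bar_mid',.173),('lamp_edge',.417)):
    for q in ctrl.spot_point(n,c)[:2]: print(c,n,round(q['conf'],2),np.round(q['pixel']),onz(c,q['pixel'],z).round(4))
```

```text
29.85 [ 0.52855894 -0.03617659  0.28149995] [177.76959069 -30.92812023   1.72134256] [ 28.56212601 -18.13513547 -44.50520779  24.98116052 -39.14597245
  46.43925791] 0.02396000559782654
frame exp [ 0.52855894 -0.03617659  0.28149995]
top frame_crown 0.92 [279. 143.] [0.3133 0.388  0.2943]
top frame_crown 0.88 [298. 197.] [0.2682 0.2506 0.2943]
top bar_mid 0.71 [155. 308.] [ 0.6619 -0.0397  0.173 ]
top lamp_edge 0.57 [125. 312.] [ 0.6791 -0.0322  0.417 ]
scene frame_crown 0.95 [188. 370.] [0.5102 0.3362 0.2943]
scene frame_crown 0.82 [189. 319.] [0.4692 0.1751 0.2943]
scene bar_mid 0.78 [272. 275.] [ 0.6634 -0.0262  0.173 ]
scene bar_mid 0.15 [213. 258.] [ 0.4012 -0.0123  0.173 ]
scene lamp_edge 0.89 [219. 277.] [ 0.6847 -0.028   0.417 ]
wrist frame_crown 0.63 [275. 284.] [ 0.5072 -0.0336  0.2943]
wrist bar_mid 0.76 [126. 283.] [ 0.658  -0.0356  0.173 ]
```

Call:
send_rows:
  increments:
    - [[0.12,0,-0.02,0],[0.28,0,-0.04,0],[0.45,0,-0.04,0],[0.6,0,-0.04,0],[0.7,0,-0.04,0],[0.77,0,-0.04,0],[0.77,0,-0.04,0]]

```text
clock: 31.32
tool_pos: [0.6835, -0.0343, 0.2736]
orientation: [177.7, -31.0, 1.9]
force: [-0.5, -0.0, -2.1]
opening: 0.0237
gripper_force: 30.0
```

Run:
```python
from h import *
o=ctrl.get_obs(); print(o['clock'],o['tool_pos'],o['orientation'],o['opening'],o['force'])
for c in('top','scene','wrist'): snap(c,c+'10')
for c in('top','scene','wrist'):
  for n,z in(('frame_crown',o['tool_pos'][2]+.0128),('bar_mid',.173),('lamp_edge',.417)):
    for q in ctrl.spot_point(n,c)[:3]: print(c,n,round(q['conf'],2),np.round(q['pixel']),onz(c,q['pixel'],z).round(4))
```

```text
31.325 [ 0.6835214  -0.03428307  0.27362337] [177.74708294 -30.95128931   1.91689833] 0.02365584623709785 [-0.53746664 -0.04509781 -2.09471949]
top frame_crown 0.91 [281. 140.] [0.3094 0.3988 0.2864]
top frame_crown 0.82 [298. 197.] [0.267  0.2527 0.2864]
top frame_crown 0.66 [146. 310.] [ 0.6597 -0.0356  0.2864]
top lamp_edge 0.63 [126. 312.] [ 0.6762 -0.032   0.417 ]
scene frame_crown 0.89 [185. 367.] [0.484  0.339  0.2864]
scene frame_crown 0.79 [248. 276.] [ 0.6656 -0.0261  0.2864]
scene frame_crown 0.57 [192. 326.] [0.4802 0.1984 0.2864]
scene bar_mid 0.81 [274. 273.] [ 0.6666 -0.034   0.173 ]
scene bar_mid 0.71 [257. 248.] [ 0.5838 -0.0907  0.173 ]
scene lamp_edge 0.93 [220. 277.] [ 0.6862 -0.0282  0.417 ]
scene lamp_edge 0.39 [258. 248.] [ 0.7887 -0.1284  0.417 ]
wrist frame_crown 0.67 [315. 529.] [ 0.6433 -0.1586  0.2864]
wrist frame_crown 0.59 [276. 282.] [ 0.6604 -0.0334  0.2864]
wrist lamp_edge 0.75 [113. 302.] [ 0.6775 -0.0326  0.417 ]
```

Call:
send_rows:
  increments:
    - [[0,0,-0.08,0],[0,0,-0.2,0],[0,0,-0.32,0],[0,0,-0.43,0],[0,0,-0.5,0],[0,0,-0.53,0],[0,0,-0.54,0],[0,0,-0.54,0]]

```text
clock: 32.92
tool_pos: [0.6832, -0.0345, 0.1664]
orientation: [177.8, -31.0, 1.9]
force: [-1.0, -0.4, -1.3]
opening: 0.024
gripper_force: 30.0
```

Call:
send_rows:
  increments:
    - [[0,0,-0.01,0],[0,0,-0.02,0],[0,0,-0.02,0]]

```text
clock: 33.3
tool_pos: [0.6829, -0.0345, 0.162]
orientation: [177.8, -31.0, 1.9]
force: [1.1, -0.2, -1.3]
opening: 0.0236
gripper_force: 30.0
```

Call:
send_rows:
  increments:
    - [[0,0,-0.01,0],[0,0,-0.02,0],[0,0,-0.02,0]]

```text
clock: 33.67
tool_pos: [0.6838, -0.0342, 0.1599]
orientation: [177.8, -31.2, 1.9]
force: [-5.8, 0.8, 6.3]
opening: 0.0234
gripper_force: 30.0
```

Call:
send_rows:
  increments:
    - [[0,0,0.005,0],[0,0,0.005,0],[0,0,0.005,0],[0,0,0.005,0],[0,0,0.005,0]]
  jaw: 0.6

```text
clock: 34.3
tool_pos: [0.6831, -0.0343, 0.159]
orientation: [177.8, -31.0, 1.9]
force: [0.7, -0.1, -0.2]
opening: 0.0524
gripper_force: 0.0
```

Run:
```python
from h import *
o=ctrl.get_obs(); print(o['clock'],o['tool_pos'],o['orientation'],o['opening'],o['force'])
for c in('top','scene','wrist'): snap(c,c+'11')
for c in('top','scene','wrist'):
  for n,z in(('frame_crown',.173),('knob_grip',.06),('pointer_tip',.02),('mark_tip',.02),('dial_center',.02)):
    for q in ctrl.spot_point(n,c)[:3]: print(c,n,round(q['conf'],2),np.round(q['pixel']),onz(c,q['pixel'],z).round(4))
```

```text
34.3 [ 0.68305313 -0.0342736   0.15904935] [177.76561651 -30.99190888   1.92359632] 0.0524297267809089 [ 0.65944434 -0.08560938 -0.20635177]
top frame_crown 0.91 [282. 143.] [0.3009 0.4223 0.173 ]
top frame_crown 0.76 [154. 308.] [ 0.664  -0.0383  0.173 ]
top frame_crown 0.56 [296. 196.] [0.2633 0.2755 0.173 ]
top knob_grip 0.68 [177. 222.] [0.6144 0.2224 0.06  ]
top pointer_tip 0.41 [140. 232.] [0.7437 0.1943 0.02  ]
top mark_tip 0.41 [136. 218.] [0.757 0.242 0.02 ]
top dial_center 0.95 [152. 224.] [0.7034 0.2216 0.02  ]
top dial_center 0.43 [154. 305.] [ 0.6976 -0.0376  0.02  ]
scene frame_crown 0.72 [274. 273.] [ 0.6663 -0.0324  0.173 ]
scene frame_crown 0.66 [191. 321.] [0.3535 0.2379 0.173 ]
scene frame_crown 0.55 [190. 368.] [0.3927 0.4087 0.173 ]
scene knob_grip 0.69 [268. 347.] [0.6288 0.2378 0.06  ]
scene pointer_tip 0.59 [304. 347.] [0.7381 0.1964 0.02  ]
scene mark_tip 0.38 [310. 360.] [0.7714 0.2264 0.02  ]
scene dial_center 0.73 [291. 352.] [0.6945 0.2341 0.02  ]
scene dial_center 0.48 [256. 245.] [ 0.4466 -0.075   0.02  ]
```

Call:
send_rows:
  increments:
    - [[-0.05,0,0.085,0],[-0.15,0,0.25,0],[-0.3,0,0.5,0],[-0.5,0.1,0.6,0],[-0.75,0.3,0.6,0],[-1,0.5,0.6,0]]

```text
clock: 35.95
tool_pos: [0.487, 0.0616, 0.2798]
orientation: [177.9, -31.1, 1.7]
force: [-0.6, 2.4, 0.5]
opening: 0.0524
gripper_force: 0.0
```

Call:
send_rows:
  increments:
    - [[-0.2,0.3,0,-0.06],[-0.2,0.6,0,-0.18],[-0.2,0.8,0,-0.3],[-0.2,0.9,0,-0.3]]

```text
clock: 36.45
tool_pos: [0.4476, 0.2467, 0.2787]
orientation: [177.7, -31.0, -23.8]
force: [0.6, -1.3, -0.4]
opening: 0.0527
gripper_force: 0.0
```

Run:
```python
from h import *
o=ctrl.get_obs(); print(o['clock'],o['tool_pos'],o['orientation'],o['joint_pos'],o['opening'],o['force'])
for c in('top','scene','wrist'): snap(c,c+'12')
for c in('top','scene','wrist'):
  for n,z in(('frame_crown',.173),('knob_grip',.06),('pointer_tip',.02),('mark_tip',.02),('dial_center',.02)):
    for q in ctrl.spot_point(n,c)[:2]: print(c,n,round(q['conf'],2),np.round(q['pixel']),onz(c,q['pixel'],z).round(4))
w=cv2.imread('pics/wrist12.png'); s=cv2.imread('pics/scene12.png')[230:330,230:390]; t=cv2.imread('pics/top12.png')[110:200,190:320]
s=cv2.resize(s,(400,250),interpolation=2); t=cv2.resize(t,(400,277),interpolation=2)
r=np.vstack([s,t]); w=cv2.resize(w,(400,300)); w=np.vstack([w,np.zeros((r.shape[0]-300,400,3),np.uint8)])
cv2.imwrite('pics/c12.png',np.hstack([w,r]))
```

```text
36.45 [0.44759714 0.24668982 0.27865183] [177.69048136 -31.0081382  -23.78561151] [ 75.22493184  -4.08053241 -36.96193903  32.61666747 -68.66538155
 -24.91548105] 0.052737394672894296 [ 0.61916521 -1.25663737 -0.40613041]
top frame_crown 0.98 [296. 200.] [0.2622 0.2644 0.173 ]
top frame_crown 0.85 [155. 308.] [ 0.6619 -0.0377  0.173 ]
top knob_grip 0.68 [178. 221.] [0.6119 0.2251 0.06  ]
top knob_grip 0.26 [235. 316.] [ 0.4375 -0.0701  0.06  ]
top pointer_tip 0.45 [136. 236.] [0.7549 0.1819 0.02  ]
top mark_tip 0.57 [137. 218.] [0.7521 0.2412 0.02  ]
top mark_tip 0.52 [155. 310.] [ 0.6928 -0.0526  0.02  ]
top dial_center 0.57 [154. 225.] [0.6969 0.2183 0.02  ]
scene frame_crown 0.72 [274. 274.] [ 0.6679 -0.0294  0.173 ]
scene frame_crown 0.68 [188. 369.] [0.3855 0.4146 0.173 ]
scene knob_grip 0.59 [271. 272.] [ 0.5699 -0.0103  0.06  ]
scene knob_grip 0.47 [268. 345.] [0.626  0.2314 0.06  ]
scene pointer_tip 0.53 [304. 346.] [0.7373 0.1925 0.02  ]
scene pointer_tip 0.33 [273. 272.] [ 0.5502 -0.0045  0.02  ]
scene mark_tip 0.48 [324. 175.] [ 0.6556 -0.3467  0.02  ]
scene mark_tip 0.4 [309. 361.] [0.7662 0.2326 0.02  ]
scene dial_center 0.89 [293. 350.] [0.6995 0.2214 0.02  ]
wrist knob_grip 0.72 [142. 236.] [0.6184 0.2199 0.06  ]
wrist pointer_tip 0.7 [ 73. 222.] [0.747  0.1909 0.02  ]
wrist mark_tip 0.68 [ 77. 188.] [0.7609 0.2381 0.02  ]
wrist dial_center 0.73 [109. 209.] [0.7002 0.2299 0.02  ]
```

View pics/c12.png

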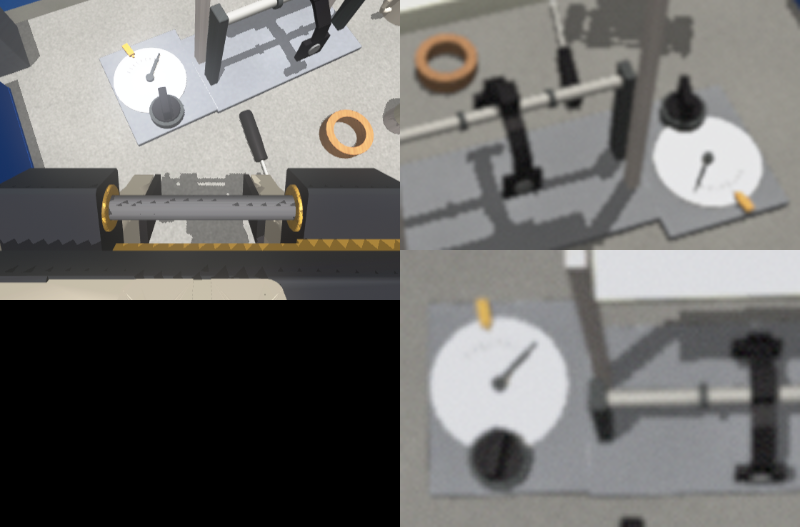

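```bash
cat > kn.py <<'E'
from h import *
a=np.linspace(0,2*np.pi,60)
disc=np.concatenate([np.stack([r*np.cos(a),r*np.sin(a),z*np.ones(60)],1) for r in np.linspace(0,.032,14) for z in(.02,.028,.036)])
bar=boxpts(np.array([0,0,.053]),[.05,.014,.034],14)
def fit(c,img,x0=(.6188,.2255),thr=85):
    k=P(c); g=cv2.imread(img).max(2); uv=projn(k,np.array([[*x0,.045]]))[0]; u,v=uv.astype(int)
    M=np.zeros(g.shape,np.uint8); h=45 if c=='wrist' else 22
    M[max(v-h,0):v+h,u-h:u+h]=g[max(v-h,0):v+h,u-h:u+h]<thr
    n,l,st,ce=cv2.connectedComponentsWithStats(M); j=1+np.argmin(np.hypot(*(ce[1:]-uv).T)+1e3*(st[1:,4]<60)); M=cv2.resize((l==j).astype(np.uint8),None,fx=2,fy=2,interpolation=0)>0
    best=[]
    for th in range(-90,90,6):
        R=Ro.from_euler('z',th,degrees=True).as_matrix(); p=np.concatenate([disc,bar@R.T])
        for dx in np.arange(-.008,.009,.004):
            for dy in np.arange(-.008,.009,.004):
                s=silh(k,p+[x0[0]+dx,x0[1]+dy,0]); best.append(((s&M).sum()/(s|M).sum(),th,dx,dy))
    best.sort(reverse=True); return st[j],best[:6]
E
python3 - <<'E'
from kn import *
for c in('wrist','scene'):
    st,b=fit(c,f'pics/{c}12.png'); print(c,st); [print(np.round(x,3)) for x in b]
# pointer/mark az from wrist, top via colour
for c in('wrist','top','scene'):
    im=cv2.imread(f'pics/{c}12.png').astype(int); B,G,Rr=im[...,0],im[...,1],im[...,2]
    M=((Rr>150)&(Rr-B>80)&(G>100)); ys,xs=np.nonzero(M); w=np.array([onz(c,(y,x),.021) for y,x in zip(ys,xs)])
    d=w[:,:2]-[.699,.2285]; rr=np.hypot(*d.T); k=(rr<.1)&(rr>.045); print(c,k.sum(),'mark az',np.degrees(np.arctan2(d[k,1],d[k,0])).mean().round(1), 'rmin',rr[k].min())
    k0=P(c); res=[]
    gg=im.max(2)
    for az in np.arange(-80,60,2):
        t=np.radians(az); p=np.array([[.699+r*np.cos(t),.2285+r*np.sin(t),.021] for r in np.linspace(.02,.052,14)]); uv=projn(k0,p); res.append((cv2.remap(gg.astype(np.float32),uv[:,0].astype(np.float32),uv[:,1].astype(np.float32),1).mean(),az))
    print(sorted(res)[:4])
E
```

```text
Traceback (most recent call last):
  File "kn.py", line 9, in fit
    n,l,st,ce=cv2.connectedComponentsWithStats(M); j=1+np.argmin(np.hypot(*(ce[1:]-uv).T)+1e3*(st[1:,4]<60)); M=cv2.resize((l==j).astype(np.uint8),None,fx=2,fy=2,interpolation=0)>0
                                                       ~~~~~~~~~^^^^^^^^^^^^^^^^^^^^^^^^^^^^^^^^^^^^^^^^^^^^
ValueError: attempt to get argmin of an empty sequence
```

```bash
sed -i 's/thr=85/thr=105/' kn.py
cat > m.py <<'E'
from kn import *
def meas(n,cs=('wrist','top','scene')):
  for c in cs:
    im=cv2.imread(f'pics/{c}{n}.png').astype(int); B,G,Rr=im[...,0],im[...,1],im[...,2]; k0=P(c)
    q=np.stack(np.meshgrid(np.arange(560),np.arange(420)),-1)
    M=((Rr>150)&(Rr-B>70)&(G>90)); ys,xs=np.nonzero(M); w=np.array([onz(c,(y,x),.021) for y,x in zip(ys,xs)]).reshape(-1,3)
    d=w[:,:2]-C; rr=np.hypot(*d.T); k=(rr<.1)&(rr>.045); print(c,k.sum(),'mark az',np.degrees(np.arctan2(d[k,1],d[k,0])).mean().round(1), 'rmin',rr[k].min().round(4) if k.any() else 0)
    gg=im.max(2).astype(np.float32); res=[]
    for az in np.arange(-80,60,2):
        t=np.radians(az); p=np.array([[C[0]+r*np.cos(t),C[1]+r*np.sin(t),.021] for r in np.linspace(.02,.052,14)]); uv=projn(k0,p).astype(np.float32); res.append((cv2.remap(gg,uv[None,:,0],uv[None,:,1],1).mean().round(1),int(az)))
    print('  ptr',sorted(res)[:4])
C=np.array([.699,.2285])
E
python3 - <<'E'
from m import *
print(projn(P('wrist'),np.array([[.6188,.2255,.045]])))
meas(12)
for c in('wrist','scene'):
    try:
        st,b=fit(c,f'pics/{c}12.png'); print(c,st); [print(np.round(x,3)) for x in b]
    except Exception as e: print(c,e)
E
```

```text
[[232.69380095 148.81454604]]Traceback (most recent call last):
  File "<stdin>", line 3, in <module>
  File "m.py", line 6, in meas
    M=((Rr>150)&(Rr-B>70)&(G>90)); ys,xs=np.nonzero(M); w=np.array([onz(c,(y,x),.021) for y,x in zip(ys,xs)]).reshape(-1,3)
                                                                    ~~~^^^^^^^^^^^^^^
  File "h.py", line 13, in onz
    e,d=ray(c,px); return e+d*(z-e[2])/d[2]
        ~~~^^^^^^
  File "h.py", line 9, in ray
    k=P(c); K=np.array(k['mtx']); R=np.array(k['attitude'])
  File "h.py", line 7, in P
    k=ctrl.calibration(c); k['attitude']=Ro.from_euler('xyz',k['attitude'],degrees=True).as_matrix(); return k
ValueError: time passes only in moves, steps and waits
```

```bash
sed -i 's/^def P(c):/from functools import lru_cache\n@lru_cache\ndef P(c):/' h.py
python3 - <<'E'
from m import *
print(ctrl.get_obs()['clock'])
meas(12)
for c in('wrist','scene'):
    try:
        st,b=fit(c,f'pics/{c}12.png'); print(c,st); [print(np.round(x,3)) for x in b]
    except Exception as e: print(c,e)
E
```

```text
37.35
wrist 165 mark az 11.9 rmin 0.0585
  ptr [(np.float32(164.5), -40), (np.float32(164.6), -42), (np.float32(174.4), -38), (np.float32(182.1), -44)]
top 29 mark az 12.3 rmin 0.0639
  ptr [(np.float32(141.6), -40), (np.float32(142.6), -42), (np.float32(149.8), -38), (np.float32(154.7), -44)]
scene 28 mark az 14.1 rmin 0.0665
  ptr [(np.float32(155.5), -34), (np.float32(159.8), -36), (np.float32(162.8), -32), (np.float32(174.2), -30)]
wrist [220 151  33  20 267]
[ 1.39e-01  7.80e+01  8.00e-03 -4.00e-03]
[1.39e-01 8.40e+01 8.00e-03 4.00e-03]
[1.39e-01 7.80e+01 8.00e-03 4.00e-03]
[1.39e-01 7.80e+01 8.00e-03 0.00e+00]
[1.39e-01 7.80e+01 4.00e-03 0.00e+00]
[ 1.39e-01  7.80e+01  0.00e+00 -8.00e-03]
scene [334 260  18  22 262]
[ 8.41e-01 -2.40e+01  4.00e-03  0.00e+00]
[ 8.36e-01 -1.80e+01  4.00e-03  0.00e+00]
[ 8.29e-01 -3.00e+01  4.00e-03  0.00e+00]
[ 8.25e-01 -1.20e+01  4.00e-03  4.00e-03]
[ 8.22e-01 -1.20e+01  4.00e-03  0.00e+00]
[ 8.22e-01 -1.80e+01  4.00e-03  4.00e-03]
```

Run:
```python
from m import *
print(cv2.imread('pics/wrist12.png').max(2)[110:185:5,205:260:4])
for t in(125,140):
    st,b=fit('wrist','pics/wrist12.png',thr=t); print(st); [print(np.round(x,3)) for x in b]
```

```text
[[170 173 162 255 255 255 255 255 255 255 255 255 255 255]
 [255 251 255 255 255 255 255 255 255 255 255 255 255 255]
 [255 255 255 255 255 255 254 255 255 255 255 255 255 255]
 [255 255 255 255 164 135 134 255 255 255 255 255 255 255]
 [255 255 255 255 255 133 131 140 255 255 255 255 255 194]
 [255 255 255 255 211 130 128 126 120 138 174 255 198 221]
 [255 255 254 135 128 126 125 123 116 119 116 152 221 222]
 [255 255 154 126 124 120 121 119 113 115 113 112 148 222]
 [255 190 123 122 121 119 118 117 109 112 111 109 145 219]
 [255 166 128 118 116 115 113 113 109 103 107 106 140 127]
 [220 205 151 115 113 112 101  98  97  98 104  93 141 132]
 [222 221 148 135 108 108 102  95  93 103  89 142 106 220]
 [220 221 207 139 142 138  97 101 120 143 142  98 177 221]
 [219 220 219 221 100 115 131 128 117  94  92 205 199 115]
 [218 219 220 218 219 222 193 180 192 213 117 131 202 202]]
[ 213  134   40   38 1033]
[ 5.38e-01  7.80e+01  8.00e-03 -4.00e-03]
[5.37e-01 8.40e+01 8.00e-03 4.00e-03]
[5.37e-01 7.80e+01 8.00e-03 4.00e-03]
[5.36e-01 7.80e+01 8.00e-03 0.00e+00]
[5.36e-01 7.80e+01 4.00e-03 0.00e+00]
[ 5.36e-01  7.80e+01  4.00e-03 -4.00e-03]
[ 212  122   46   58 1585]
[ 0.757 -6.     0.     0.   ]
[  0.757 -12.      0.      0.   ]
[ 7.46e-01 -6.00e+00 -4.00e-03  0.00e+00]
[0.745 0.    0.    0.   ]
[ 7.44e-01 -1.80e+01 -4.00e-03  4.00e-03]
[  0.744 -18.      0.      0.   ]
```

Call:
send_rows:
  increments:
    - [[0.05,0.05,0,-0.12],[0.15,0.1,0,-0.24],[0.3,0.1,0,-0.36],[0.5,0.1,0,-0.48],[0.7,0.08,-0.1,-0.6],[0.9,0.08,-0.2,-0.72],[0.9,0.08,-0.3,-0.84],[0.9,0.08,-0.4,-0.933],[0.9,0.08,-0.4,-0.933]]
  jaw: 1

```text
clock: 38.48
tool_pos: [0.6284, 0.2567, 0.1957]
orientation: [177.5, -31.2, -104.1]
force: [-0.5, 0.0, 0.5]
opening: 0.0876
gripper_force: 0.0
```

Run:
```python
from m import *
o=ctrl.get_obs(); print(o['clock'],o['tool_pos'],o['orientation'],o['joint_pos'],o['opening'])
snap('wrist','wrist13'); print(projn(P('wrist'),np.array([[.62,.2255,.07],[.62+.025*.97,.2255-.006,.07],[.62-.025*.97,.2255+.006,.07],[.62,.2255,.036]])).round(0).tolist())
g=cv2.imread('pics/wrist13.png').max(2)
for q in ctrl.spot_point('knob_grip','wrist')[:2]: print(q['conf'],q['pixel'],onz('wrist',q['pixel'],.06))
for t in(125,140,155):
    st,b=fit('wrist','pics/wrist13.png',x0=(.62,.2255),thr=t); print(st); [print(np.round(x,3)) for x in b[:3]]
```

```text
38.475 [0.62844564 0.25671757 0.19569398] [ 177.54900223  -31.18306691 -104.08569217] [ 46.35327851  37.55293024  16.72546145  12.71303758 -97.83815458
 -62.61321769] 0.08756368175246886
[[278.0, 228.0], [251.0, 229.0], [305.0, 228.0], [277.0, 236.0]]
0.74 [235.9, 281.6] [0.6176964  0.23138238 0.06      ]
[ 232  216   90   62 2829]
[ 7.32e-01 -1.80e+01  0.00e+00  8.00e-03]
[ 7.31e-01 -2.40e+01  0.00e+00  8.00e-03]
[ 7.31e-01 -3.00e+01  0.00e+00  8.00e-03]
[ 232  214   90   64 3288]
[ 7.63e-01 -1.80e+01  0.00e+00  8.00e-03]
[ 7.63e-01 -2.40e+01  0.00e+00  8.00e-03]
[ 7.63e-01 -3.00e+01  0.00e+00  8.00e-03]
[ 232  213   90   65 3558]
[8.0e-01 7.2e+01 0.0e+00 8.0e-03]
[8.0e-01 8.4e+01 0.0e+00 8.0e-03]
[8.0e-01 7.8e+01 0.0e+00 8.0e-03]
```

Call:
send_rows:
  increments:
    - [[0,-0.02,-0.2,-0.035],[-0.03,-0.06,-0.4,-0.035],[-0.06,-0.15,-0.6,-0.035],[-0.08,-0.22,-0.75,-0.035],[-0.082,-0.24,-0.84,-0.035],[-0.082,-0.249,-0.884,-0.035],[-0.082,-0.249,-0.884,-0.035]]

```text
clock: 39.45
tool_pos: [0.6121, 0.2089, 0.0229]
orientation: [177.8, -30.9, -107.0]
force: [-0.8, -0.4, 0.4]
opening: 0.0877
gripper_force: 0.0
```

Call:
send_rows:
  increments:
    - [[0,0,0,0],[0,0,0,0],[0,0,0,0],[0,0,0,0],[0,0,0,0],[0,0,0,0]]
  jaw: 0

```text
clock: 40.2
tool_pos: [0.6122, 0.2081, 0.0225]
orientation: [177.8, -30.9, -107.1]
force: [2.6, -1.6, 0.4]
opening: 0.0502
gripper_force: 29.9
```

Call:
send_rows:
  increments:
    - [[0.0173,-0.0039,0,0.1],[0.0349,-0.0052,0,0.2],[0.0526,-0.0038,0,0.3],[0.0698,0,0,0.4],[0.0861,0.0067,0,0.5],[0.1013,0.0156,0,0.6],[0.1151,0.0267,0,0.7],[0.1271,0.0397,0,0.8],[0.137,0.0544,0,0.9],[0.1446,0.0704,0,1],[0.1446,0.0704,0,1]]

```text
clock: 41.58
tool_pos: [0.6398, 0.2202, 0.0229]
orientation: [177.7, -31.0, -21.0]
force: [-17.7, 1.2, 15.1]
opening: 0.0498
gripper_force: 30.2
```

Run:
```python
from m import *
o=ctrl.get_obs(); print(o['clock'],o['tool_pos'],o['orientation'],o['opening'],o['force'],o['moment'])
for c in('wrist','top','scene'): snap(c,c+'14')
meas(14)
for c in('wrist','top','scene'):
  for n in('pointer_tip','mark_tip','dial_center'):
    for q in ctrl.spot_point(n,c)[:1]: print(c,n,round(q['conf'],2),np.round(q['pixel'],1),onz(c,q['pixel'],.02).round(4))
```

```text
41.575 [0.63983074 0.22018004 0.02289151] [177.74822828 -30.95134758 -21.01998342] 0.04982116269688715 [-17.69876373   1.23261139  15.05628086] [-0.09290762  5.17056508 -1.36469921]
wrist 851 mark az 28.6 rmin 0.0594
  ptr [(np.float32(118.8), 14), (np.float32(129.0), 16), (np.float32(134.0), 12), (np.float32(141.4), 18)]
top 29 mark az 12.3 rmin 0.0639
  ptr [(np.float32(147.4), 10), (np.float32(150.5), 8), (np.float32(155.2), 12), (np.float32(160.6), 6)]
scene 28 mark az 14.1 rmin 0.0665
  ptr [(np.float32(131.9), 12), (np.float32(134.1), 14), (np.float32(140.5), 10), (np.float32(145.7), 16)]
wrist pointer_tip 0.63 [ 79.  183.3] [0.7588 0.2404 0.02  ]
wrist mark_tip 0.86 [ 79.8 177.1] [0.7597 0.2442 0.02  ]
wrist dial_center 0.66 [155.1 227.6] [0.6991 0.2323 0.02  ]
top pointer_tip 0.43 [132.8 220.7] [0.7659 0.2325 0.02  ]
top mark_tip 0.35 [136.4 218. ] [0.7541 0.241  0.02  ]
top dial_center 0.93 [151.4 223.8] [0.7051 0.2216 0.02  ]
scene pointer_tip 0.54 [305.1 362.6] [0.7554 0.2425 0.02  ]
scene mark_tip 0.51 [305.7 360.2] [0.7553 0.2341 0.02  ]
scene dial_center 0.89 [294.2 349.9] [0.7049 0.2201 0.02  ]
```

```bash
cat > al.py <<'E'
from m import *
def align(n,cs=('wrist','top','scene')):
  for c in cs:
    im=cv2.imread(f'pics/{c}{n}.png').astype(np.float32); k0=P(c)
    # rectified polar-free patch, 0.5 mm/px, x 0.66..0.80, y .16...30
    X,Y=np.meshgrid(np.arange(.66,.80,.0005),np.arange(.16,.30,.0005),indexing='ij')
    uv=projn(k0,np.stack([X.ravel(),Y.ravel(),np.full(X.size,.021)],1)).astype(np.float32).reshape(*X.shape,2)
    r=cv2.remap(im,uv[...,0],uv[...,1],1); B,G,R=r[...,0],r[...,1],r[...,2]
    d=np.hypot(X-C[0],Y-C[1]); az=np.degrees(np.arctan2(Y-C[1],X-C[0]))
    br=np.clip((R-B)-45,0,None)*((d>.05)&(d<.085)&(abs(az-12)<30)); mk=np.array([(X*br).sum(),(Y*br).sum()])/br.sum()
    inner=d[br>40].min() if (br>40).any() else 0
    g=r.max(2); white=np.percentile(g[d<.05],80); w=np.clip(white*.8-g,0,None)*(abs(R-B)<45)
    # pointer: darkness centroid at rings r .025-.05
    P_=[]
    for a in np.arange(.016,.053,.003):
        s=w*((abs(d-a)<.0015)&(abs(az-10)<45)); 
        if s.sum()>0: P_.append(((X*s).sum()/s.sum(),(Y*s).sum()/s.sum()))
    P_=np.array(P_,np.float32); vx,vy,x0,y0=cv2.fitLine(P_,cv2.DIST_HUBER,0,.001,.001).ravel()
    if vx<0: vx,vy=-vx,-vy
    t=(mk-[x0,y0])@[vx,vy]; lat=vx*(mk[1]-y0)-vy*(mk[0]-x0)
    off=vx*(C[1]-y0)-vy*(C[0]-x0)
    print(c,'mark',mk.round(4),'inner',round(float(inner),4),'ptr az',np.degrees(np.arctan2(vy,vx)).round(1),'lat mark-ptr mm',round(lat*1e3,2),'C off mm',round(float(off)*1e3,2),'=> ptr deg',np.degrees(lat/np.hypot(*(mk-C))).round(2))
E
python3 -c "
from al import *
align(14)"
```

```text
wrist mark [0.7717 0.2471] inner 0.0593 ptr az 10.8 lat mark-ptr mm 1.61 C off mm -3.03 => ptr deg 1.23
top mark [0.7727 0.2443] inner 0.0642 ptr az 10.6 lat mark-ptr mm 2.73 C off mm 0.72 => ptr deg 2.07
scene mark [0.7735 0.2475] inner 0.0667 ptr az 9.5 lat mark-ptr mm 4.38 C off mm -2.02 => ptr deg 3.26
```

Call:
send_rows:
  increments:
    - [[0.002,0.006,0,0.035],[0.002,0.006,0,0.035],[0.002,0.006,0,0.035]]

```text
clock: 42.55
tool_pos: [0.6401, 0.2213, 0.0229]
orientation: [177.7, -31.0, -18.2]
force: [-13.5, -5.5, 12.8]
opening: 0.0498
gripper_force: 30.1
```

```bash
python3 -c "
from al import *
for c in('wrist','top','scene'): snap(c,c+'15')
align(15); print(ctrl.get_obs()['orientation'],ctrl.get_obs()['force'])"
```

```text
wrist mark [0.7718 0.2475] inner 0.0601 ptr az 12.3 lat mark-ptr mm -0.2 C off mm -3.32 => ptr deg -0.15
top mark [0.7727 0.2443] inner 0.0642 ptr az 12.3 lat mark-ptr mm 0.61 C off mm 0.88 => ptr deg 0.47
scene mark [0.7734 0.2475] inner 0.0662 ptr az 10.8 lat mark-ptr mm 2.44 C off mm -2.29 => ptr deg 1.82
[177.67372542 -31.01927246 -18.23140778] [-13.2760612   -6.16307663  12.33347174]
```

Call:
send_rows:
  increments:
    - [[0,0,0,0],[0,0,0,0],[0,0,0,0],[0,0,0,0],[0,0,0,0]]
  jaw: 1

```text
clock: 43.32
tool_pos: [0.641, 0.2235, 0.0223]
orientation: [177.8, -31.0, -18.1]
force: [0.2, -0.6, -0.3]
opening: 0.0868
gripper_force: 0.0
```

Call:
send_rows:
  increments:
    - [[-0.1,0.03,0.17,0],[-0.25,0.08,0.42,0],[-0.4,0.13,0.67,0],[-0.55,0.18,0.9,0],[-0.6,0.2,1,0],[-0.6,0.2,1,0]]

```text
clock: 44.08
tool_pos: [0.5207, 0.2653, 0.2243]
orientation: [178.0, -31.0, -18.1]
force: [0.7, -0.3, -1.2]
opening: 0.0875
gripper_force: 0.0
```

```bash
python3 -c "
from al import *
for c in('wrist','top','scene'): snap(c,c+'16')
align(16); o=ctrl.get_obs(); print(o['clock'],o['tool_pos'])
for c in('wrist','top','scene'):
  for n,z in(('pointer_tip',.02),('mark_tip',.02),('frame_crown',.173)):
    for q in ctrl.spot_point(n,c)[:2]: print(c,n,round(q['conf'],2),np.round(q['pixel'],1),onz(c,q['pixel'],z).round(4))
"
```

```text
wrist mark [0.7705 0.2443] inner 0.0568 ptr az 12.2 lat mark-ptr mm -0.43 C off mm -0.82 => ptr deg -0.34
top mark [0.7728 0.2443] inner 0.0647 ptr az 12.2 lat mark-ptr mm 0.5 C off mm 0.62 => ptr deg 0.38
scene mark [0.7734 0.2475] inner 0.0667 ptr az 11.2 lat mark-ptr mm 2.08 C off mm -2.08 => ptr deg 1.55
44.225 [0.52091025 0.26264888 0.22124857]
wrist pointer_tip 0.61 [ 86.9 232.5] [0.7572 0.2399 0.02  ]
wrist mark_tip 0.55 [ 83.5 232.7] [0.7618 0.2382 0.02  ]
top pointer_tip 0.52 [136.1 218.7] [0.7551 0.2387 0.02  ]
top mark_tip 0.4 [137.7 214.5] [0.7498 0.2521 0.02  ]
top frame_crown 0.97 [155.1 306.9] [ 0.6605 -0.0351  0.173 ]
top frame_crown 0.71 [295.8 197.8] [0.2627 0.2691 0.173 ]
scene pointer_tip 0.4 [304.3 364.1] [0.754  0.2485 0.02  ]
scene mark_tip 0.41 [307.4 361.2] [0.7621 0.2345 0.02  ]
scene mark_tip 0.3 [272.8 271.4] [ 0.5473 -0.0054  0.02  ]
scene frame_crown 0.92 [273.6 272.4] [ 0.6654 -0.0352  0.173 ]
scene frame_crown 0.82 [188.1 320.7] [0.3358 0.2434 0.173 ]
```

Pointer and mark agree to within about 1°, the frame is still on the bar, and the gripper is clear. Handing in.

```bash
python3 -c "
from plant import ctrl
print(ctrl.close_job())"
```

```text
the job is handed in; nothing more can be done
None
```

I handed the job in at about 44 s: the larger black frame hangs astride the bar between the collars, the pointer lines up with the brass mark to about 0.4° (wrist and top cameras; 1.5° in the scene camera), and the gripper is clear of everything.

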